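Tip the heels out to warm and plug in the timer

TASK

Get the rubber heels ready for cementing: pick up the handled tin, tip it over the warmer's tray until all its heels have dropped out, and stand the tin back upright in the middle of its cork pad; lay the stray heels from the bench in the tray as well (and any heel that missed it). When every heel is in the tray and the tin is back, plug the timer block fully home in the warmer's socket, and let go. Leave the glue bottle and the jar where they are.

Things in the scene. Friction and masses are not known exactly. Their poses are not given: they have to be found in the camera images.
- tin: Open round steel tin with a handle, upright on the cork pad, three heels lying flat in it in a stack. 100 mm high, outer diameter 116 at the foot, 132 at the rim, wall 3, floor 4 mm, 250 g empty. Origin: centre of its underside; z up through the mouth. Handle on its -x side, roughly towards +y at the start. Heels slide out at a lean of some 115 degrees; shaking helps
- tin_grip (a point): point to grip on the tin's handle, at (-97, 0, 95) mm in the tin's frame. The handle is an upright bar 14 mm thick (y) x 18 mm (x), its centre line at x = -97 mm, from z = 35 to 120 mm (20 mm above the rim), joined to the wall by two 10 mm thick arms; close the fingers along the tin's y
- tin_mouth (a point): centre of the tin's mouth, at the rim's height (0, 0, 100 mm in the tin's frame)
- pad: fixed round cork pad, diameter 150, 4 mm thick, where the tin stands. Origin: centre of its underside on the bench
- warmer: fixed heel warmer: grey base 260 (x) x 310 (y) x 15 mm high, with an open aluminium tray and a black socket box. Tray: 240 (x) x 200 (y) mm outside, centred on the origin, walls 5 mm, rim 60 mm above the bench. Socket box: 100 (x) x 90 (y), centred at y = -150 mm, top 65 mm above the bench. Origin: on the bench under the tray's centre
- tray_floor (a point): centre of the tray's floor, 20 mm above the bench (axes as the warmer's); the inside of the tray reaches +-115 mm in x and +-95 mm in y
- socket_mouth (a point): centre of the socket hole's mouth, in the top of the socket box, 65 mm above the bench (axes as the warmer's). The hole goes straight down, 43 (x) x 31 (y) mm, 30 mm deep, with a 2 mm chamfer
- plug: timer block, upright on the bench: white head 52 (x) x 42 (y) x 45 mm high on a grey foot 40 (x) x 28 (y) x 25 mm, 70 mm high in all, 150 g. Origin: centre of the foot's underside, z up. It fits the socket with its x along the warmer's x, either way round; home, the head's shoulder rests on the socket box, the origin 25 mm below the mouth
- tin_heel0: black rubber shoe heel, a D-shaped slab 60 long (x) x 50 wide (y) x 18 mm thick (z), straight end at x = -30, round end at x = +30, flat sides at y = -25 and +25, 55 g. Origin: middle of one 60 x 50 face, z through the thickness. Starts in the tin
- tin_heel1: black rubber shoe heel, a D-shaped slab 60 long (x) x 50 wide (y) x 18 mm thick (z), straight end at x = -30, round end at x = +30, flat sides at y = -25 and +25, 55 g. Origin: middle of one 60 x 50 face, z through the thickness. Starts in the tin
- tin_heel2: black rubber shoe heel, a D-shaped slab 60 long (x) x 50 wide (y) x 18 mm thick (z), straight end at x = -30, round end at x = +30, flat sides at y = -25 and +25, 55 g. Origin: middle of one 60 x 50 face, z through the thickness. Starts in the tin
- stray_heel0: black rubber shoe heel, a D-shaped slab 60 long (x) x 50 wide (y) x 18 mm thick (z), straight end at x = -30, round end at x = +30, flat sides at y = -25 and +25, 55 g. Origin: middle of one 60 x 50 face, z through the thickness. Starts lying flat on the bench; may be absent (2 to 4 of the four are there)
- stray_heel1: black rubber shoe heel, a D-shaped slab 60 long (x) x 50 wide (y) x 18 mm thick (z), straight end at x = -30, round end at x = +30, flat sides at y = -25 and +25, 55 g. Origin: middle of one 60 x 50 face, z through the thickness. Starts lying flat on the bench; may be absent (2 to 4 of the four are there)
- stray_heel2: black rubber shoe heel, a D-shaped slab 60 long (x) x 50 wide (y) x 18 mm thick (z), straight end at x = -30, round end at x = +30, flat sides at y = -25 and +25, 55 g. Origin: middle of one 60 x 50 face, z through the thickness. Starts lying flat on the bench; may be absent (2 to 4 of the four are there)
- stray_heel3: black rubber shoe heel, a D-shaped slab 60 long (x) x 50 wide (y) x 18 mm thick (z), straight end at x = -30, round end at x = +30, flat sides at y = -25 and +25, 55 g. Origin: middle of one 60 x 50 face, z through the thickness. Starts lying flat on the bench; may be absent (2 to 4 of the four are there)
- glue: bystander: blue glue bottle, diameter 70, 170 mm high, standing. Origin: centre of its underside
- jar: bystander: amber jar, diameter 80, 100 mm high, standing. Origin: centre of its underside

How it is judged:
By the outcome, as a careful person would: the job done as asked, in the order asked, and still so for the second after the job is handed in, with the robot touching nothing.
Of stray_heel0, stray_heel1, stray_heel2, stray_heel3 only 2 to 4 are there at a start; the rules pass over those that are not, and their reading is None.
At some moment in a run one of stray_heel0, stray_heel1, stray_heel2, stray_heel3 may be knocked a few centimetres aside while the robot is not near it.
It also fails if it takes over 200 s, if anything falls off the work surface, if the arm or the gripper's body presses on something with over 40 N, if the wrist force passes 120 N, or if a joint passes its speed limit or range.

ROBOT

A 7-joint arm with a two-finger parallel gripper is mounted at the origin on the work surface. World frame = base frame: x ahead of the robot, y to its left, z up, the work surface at z = 0. Lengths are in m, angles in rad, forces in N, time in s.
With the tool pointing down it reaches from about 0.425 to 0.875 m from the base axis. Payload 8.4 kg.
Tool frame: the origin (TCP) lies midway between the tips of the shut fingers; the grasp point (between the pads) lies 19 mm behind it; z points along the fingers, y is the line along which they close (so a half turn about z gives the same grasp; the last joint's range is limited). The gripper opens to 85 mm and grips with 20 to 120 N. Pads are 22 mm wide; open, the fingers measure 114 mm over their backs; the gripper's body (76 mm by 85 mm) begins 54 mm behind the grasp point. The pads swing forward as they close: fully open they stand 13 mm farther back than shut.
Start: joints at [1.008, 0.333, 0.04, 1.465, -0.013, 1.343, -0.059], TCP at [0.291, -0.581, 0.231] pointing down, gripper open.
Joint ranges: [-2.58, 2.58], [-0.38, 2.09], [-1.3, 1.39], [0.25, 2.4], [-1.5, 4.64], [0.08, 2.09], [-2.65, 2.65]. Speed limits (rad/s): [2.22, 2.22, 2.79, 2.79, 3.14, 3.14, 3.14].

INTERFACE

Orientations are given as a unit quaternion [w, x, y, z].
In Python, from bench import read_state, get_image, finish_job gives the robot as it stands. The module is installed in compiled form; this text tells all that it offers.
- The arm moves only by the tool send_rows, never from a script. Its argument "commands" is a list that holds one entry, the list of rows, each a list of 7 numbers: the shift along the tool's x, y, z each as a share of 200 mm, from -1 to 1, then the turn, a rotation vector about the tool's x, y, z each as a share of 1.5 rad, from -1 to 1, then the opening, from 0 (shut) to 1 (fully open). A call has exactly 10 rows; each row shifts and turns the commanded pose from where the row before left it, along the tool's axes as they then stand; what a row does not reach is not made up. A row lasts 1/10 s, in which the tool goes at most 50 mm and 8.59 degrees, less where a joint would pass 70% of its speed; a pose out of reach is approached as far as the arm can. A call with a number of a shift or a turn outside -1 to 1 is refused whole. A call with a gripper value outside its range is refused whole. The fingers move at their own pace and stop on an object; "newtons" is the grip in N (left out, the last holds). Time passes only in rows, so rows that do not move let the fingers close, or fill a call up. It gives the time, the measured TCP pose, the force, the opening and the grip force at its end, in the units of the state.
- read_state(): the state, without advancing time (a new reading comes with each control period).
- get_image(name): name is "scene" or "side" or "wrist"; returns a dict with "frame" (420x560x3 uint8, blue, green, red), "fx", "fy", "cx", "cy" (pixels), "rvec" (rotation vector, rad) and "tvec" (3), from world to camera coordinates, as OpenCV has them. Camera axes: x right, y down, z forward; pixel columns grow to the right and rows downward; lengths in m; the calibration is good to about 2 mm. A picture is of the moment at which its call begins. There is no depth.
- finish_job(): hands the job in; it is judged then, once.
The state is a dict: "clock": time; "joint_pos": joint angles; "qd": joint speeds; "joint_efforts": joint torques, N m; "tool_pos": TCP position; "orientation": TCP orientation; "wrist_force": force on the tool from outside, world axes, zero at the start; "torque": the same for the moment, N m; "opening": finger opening in m; "grip_force": force on a finger pad.
Only numpy, scipy, OpenCV 4.12 (cv2) and the standard library are available. Lean on these libraries where they do the work, as an engineer would, in place of code of your own. Each camera call takes 0.05 s, during which the arm holds its last target. There are 200 camera calls.

## Working session

There is one attempt and no reset: what is moved stays moved. The work goes in short steps, Python scripts to look and compute and a tool call to move; the robot and the scene stay as the last step left them, time stands still between calls to the robot, and variables do not carry over. Pictures are saved under pics/ and viewed, at most 14 in all, crops included, and the job is handed in when it is done.

Besides the shell and the picture viewer there is one more tool, called as a command line: name --argument value ..., lists and objects as JSON in quotes. send_rows: Moves the arm, as the interface text tells. Its arguments: {"type":"object","properties":{"commands":{"type":"array"},"newtons":{"type":"number"}},"required":["commands"]}

```bash
mkdir -p pics; cat > h.py <<'E'
import numpy as np, cv2
from bench import read_state, get_image, finish_job
from scipy.spatial.transform import Rotation as R
def snap(n, f):
    d=get_image(n); cv2.imwrite('pics/'+f+'.png',d['frame']); np.save('pics/'+f+'.npy',d,allow_pickle=True); return d
def load(f): return np.load('pics/'+f+'.npy',allow_pickle=True).item()
def ray(d,u,v):
    Rm=cv2.Rodrigues(np.array(d['rvec'],float))[0]; t=np.array(d['tvec'],float).ravel()
    r=Rm.T@np.array([(u-d['cx'])/d['fx'],(v-d['cy'])/d['fy'],1]); return -Rm.T@t, r/np.linalg.norm(r)
def onz(d,u,v,z):
    o,r=ray(d,u,v); return o+r*(z-o[2])/r[2]
def proj(d,p):
    Rm=cv2.Rodrigues(np.array(d['rvec'],float))[0]; q=Rm@np.array(p)+np.array(d['tvec'],float).ravel()
    return np.array([d['fx']*q[0]/q[2]+d['cx'],d['fy']*q[1]/q[2]+d['cy']])
def tri(*obs):
    A=np.zeros((3,3));b=np.zeros(3)
    for d,u,v in obs:
        o,r=ray(d,u,v);P=np.eye(3)-np.outer(r,r);A+=P;b+=P@o
    x=np.linalg.solve(A,b); return x
E
python3 - <<'E'
from h import *
np.set_printoptions(precision=4,suppress=True)
for n in ('scene','side','wrist'):
    d=snap(n,n+'0'); print(n,d['fx'],d['cx'],d['cy'],ray(d,d['cx'],d['cy']))
s=read_state(); print({k:np.round(v,3) for k,v in s.items()})
E
```

```text
scene 463.0416318218917 271.1694151405017 212.52925429230623 (array([ 1.0013, -0.7731,  1.1956]), array([-0.3277,  0.5469, -0.7704]))
side 386.52171791902623 285.7136744758225 202.8188952843001 (array([0.2446, 0.7148, 0.6895]), array([ 0.3158, -0.732 , -0.6037]))
wrist 302.783404721273 279.20423723391616 205.39791912436868 (array([ 0.3564, -0.5489,  0.3728]), array([-0.2578, -0.1272, -0.9578]))
{'clock': np.float64(0.15), 'joint_pos': array([ 1.008,  0.334,  0.04 ,  1.466, -0.013,  1.343, -0.058]), 'qd': array([ 0.   ,  0.001,  0.001, -0.003,  0.001,  0.   , -0.001]), 'joint_efforts': array([  0.003, -65.904,   1.368, -40.587,   0.017,   0.01 ,   0.   ]), 'tool_pos': array([ 0.291, -0.581,  0.231]), 'orientation': array([-0.001,  0.973,  0.23 , -0.   ]), 'wrist_force': array([ 0.077,  0.263, -0.164]), 'torque': array([ 0.029,  0.051, -0.019]), 'grip_force': np.float64(0.0), 'opening': np.float64(0.085)}
```

View pics/scene0.png

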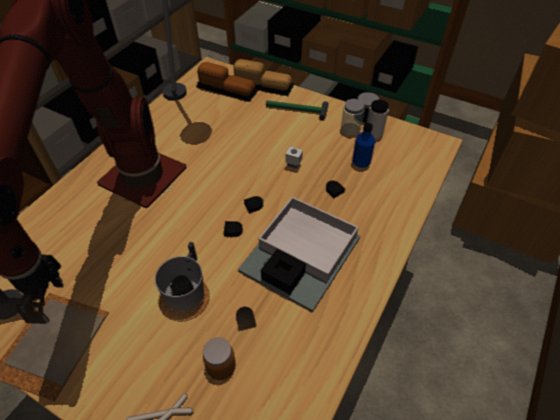

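View pics/side0.png

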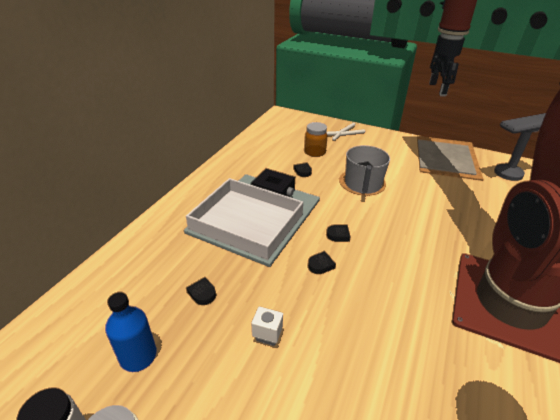

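The scene view shows the tin at (180,285) with its handle at (192,250), the tray at (310,238) and the socket box at (283,270). The plug is at (294,156). Four strays lie at (253,204), (233,228), (335,188) and (245,317). The glue is at (363,148) and the jar at (219,357). The side view shows the same layout.

```bash
cat >> h.py <<'E'
def blobs(d,mask,amin=40,roi=None):
    n,l,s,c=cv2.connectedComponentsWithStats(mask.astype(np.uint8))
    return [(i,s[i],c[i]) for i in range(1,n) if s[i][4]>=amin and (roi is None or (roi[0]<c[i][0]<roi[2] and roi[1]<c[i][1]<roi[3]))],l
def heels(d,roi,th=45,z=0.018,amin=60,amax=2500):
    m=d['frame'].max(2)<th
    bl,l=blobs(d,m,amin,roi); out=[]
    for i,s,c in bl:
        if s[4]>amax: continue
        cs,_=cv2.findContours((l==i).astype(np.uint8),cv2.RETR_EXTERNAL,cv2.CHAIN_APPROX_NONE)
        w=np.array([onz(d,*p,z)[:2] for p in cs[0][:,0]],np.float32)*1000
        out.append((c,s[4],cv2.minAreaRect(w)))
    return out
E
python3 - <<'E'
from h import *
np.set_printoptions(precision=4,suppress=True)
for n,roi in (('scene0',(130,130,400,400)),('side0',(80,90,450,380))):
    d=load(n)
    for z in (0.009,):
        for c,a,r in heels(d,roi,z=z): print(n,c.round(1),a,np.round(r[0],0),np.round(r[1],0),round(r[2]))
d=load('scene0'); f=d['frame']
print(f[204,253],f[250,192],f[240,310],f[156,294],f[270,283],f[285,250],f[317,245])
big=cv2.resize(f[130:330,140:380],None,fx=3.3,fy=3,interpolation=cv2.INTER_CUBIC)
big=cv2.convertScaleAbs(big,alpha=1.8,beta=20)
cv2.imwrite('pics/z1.png',cv2.resize(big,(792,594)))
E
```

```text
scene0 [361.9 155.8] 351 [651. 471.] [ 68. 131.] 14
scene0 [334.2 188.4] 206 [631. 271.] [55. 67.] 63
scene0 [253.5 203.7] 210 [427.  75.] [58. 58.] 52
scene0 [232.4 228.8] 230 [422. -51.] [55. 57.] 29
scene0 [191.9 251.3] 76 [ 357. -189.] [19. 65.] 47
scene0 [282.6 273.2] 1559 [ 654. -118.] [133. 250.] 87
scene0 [178.1 275.5] 1213 [ 374. -280.] [128. 128.] 2
scene0 [373.9 346.5] 1871 [ 968. -167.] [505.  32.] 90
scene0 [186.2 298.8] 475 [ 439. -332.] [122.  76.] 51
scene0 [245.  318.1] 311 [ 622. -298.] [45. 64.] 44
scene0 [221.1 372.3] 243 [ 649. -458.] [73. 42.] 40
side0 [302.6 169.6] 160 [ 624. -300.] [52. 68.] 43
side0 [274.2 181.4] 633 [ 675. -199.] [ 97. 127.] 87
side0 [338.  233.2] 285 [423. -51.] [57. 56.] 26
side0 [320.7 263.4] 371 [427.  74.] [63. 57.] 53
side0 [202.  291.8] 467 [631. 270.] [50. 68.] 68
side0 [118.1 302. ] 290 [779. 370.] [36. 51.] 44
[14 16 16] [15 14 12] [138 144 160] [ 88  97 104] [13 13 16] [ 69 120 166] [17 24 31]
```

View pics/z1.png

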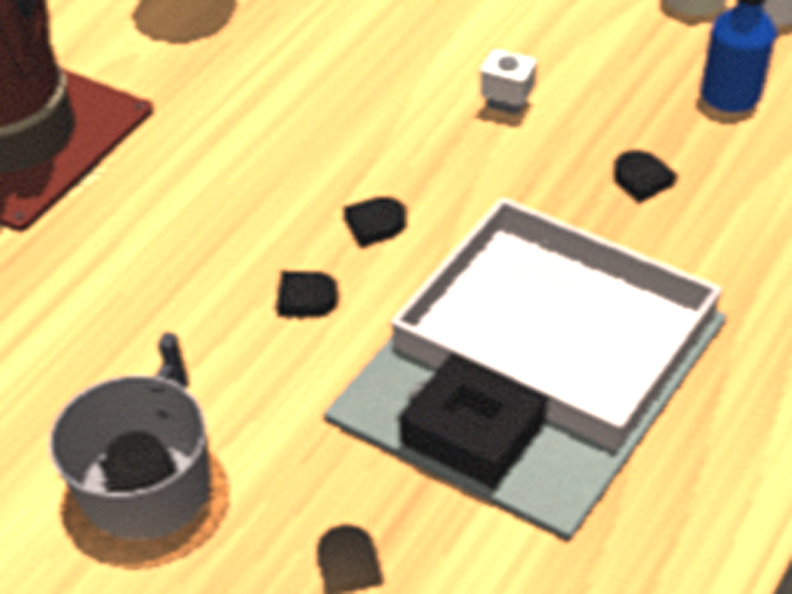

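Both views put the strays within 2 mm of each other at z=9 mm: (427,75), (422,-51), (631,271) and (623,-299). Next I'll coarse-measure the tin, tray and plug from the two fixed views.

```bash
cat >> h.py <<'E'
def rows(pos,zdir,ydir,n=None):
    """one row, repeated n times, from the current pose to TCP pos with tool z along zdir, tool y nearest ydir"""
    s=read_state(); q=s['orientation']; R0=R.from_quat([q[1],q[2],q[3],q[0]]).as_matrix(); p0=np.array(s['tool_pos'])
    z=np.array(zdir,float);z/=np.linalg.norm(z); y=np.array(ydir,float);y-=z*(y@z);y/=np.linalg.norm(y)
    R1=np.c_[np.cross(y,z),y,z]; Rr=R0.T@R1; rv=R.from_matrix(Rr).as_rotvec(); pt=R0.T@(np.array(pos)-p0)
    if n is None: n=int(max(np.ceil(np.linalg.norm(pt)/.045),np.ceil(np.linalg.norm(rv)/.14),1))
    A=sum(R.from_rotvec(rv*k/n).as_matrix() for k in range(n)); dp=np.linalg.solve(A,pt)
    print('n',n,'row',np.round(dp/.2,4),np.round(rv/n/1.5,4),'| tot mm',np.round(pt*1000,1),'deg',np.round(np.degrees(rv),1))
def st():
    s=read_state(); np.set_printoptions(precision=4,suppress=True)
    q=s['orientation'];M=R.from_quat([q[1],q[2],q[3],q[0]]).as_matrix()
    print('t',round(float(s['clock']),2),'p',np.array(s['tool_pos']),'z',M[:,2],'y',M[:,1],'F',np.round(s['wrist_force'],1),'open',s['opening'],'grip',s['grip_force'],'q',np.round(s['joint_pos'],2))
E
python3 - <<'E'
from h import *
np.set_printoptions(precision=4,suppress=True)
d=load('scene0');e=load('side0')
Z=lambda x,y:(140+x/3.3,130+y/2.97)
print('rim',onz(d,*Z(130,437),.104),'handle',onz(d,*Z(168,338),.124))
for n,p in dict(t1=(397,323),t2=(505,200),t3=(720,290),t4=(615,448)).items(): print(n,onz(d,*Z(*p),.06))
for u,v in ((302,203),(262,252),(189,214),(232,183)): print('side tray',onz(e,u,v,.06))
print('plug top',onz(d,*Z(508,66),.07), 'sock',onz(d,*Z(473,405),.065))
f=e['frame'];big=cv2.convertScaleAbs(cv2.resize(f[130:350,170:410],None,fx=3.3,fy=2.7,interpolation=cv2.INTER_CUBIC),alpha=1.5,beta=15)
cv2.imwrite('pics/z2.png',big)
E
```

```text
rim [ 0.4316 -0.3217  0.104 ] handle [ 0.4033 -0.2248  0.124 ]
t1 [ 0.541  -0.0729  0.06  ]
t2 [0.5485 0.1237 0.06  ]
t3 [0.7831 0.1117 0.06  ]
t4 [ 0.7799 -0.1083  0.06  ]
side tray [ 0.534  -0.0671  0.06  ]
side tray [0.5454 0.1467 0.06  ]
side tray [0.7776 0.1051 0.06  ]
side tray [ 0.7515 -0.0661  0.06  ]
plug top [0.4548 0.3048 0.07  ] sock [ 0.6518 -0.1284  0.065 ]
```

View pics/z2.png

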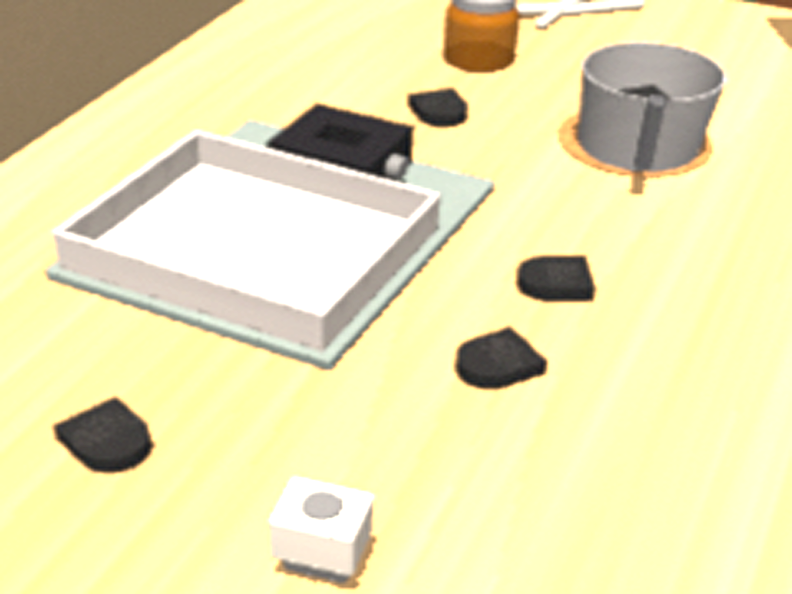

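The zoomed side view shows the tray rim corners (zoom pixels) at (57,237), (198,133), (440,195) and (322,318). The plug's top disc is at (322,506), the socket hole at about (345,133), the tin rim centre at (651,82) and the handle top at (657,100). I'll triangulate each of these with the scene view.

```bash
python3 - <<'E'
from h import *
np.set_printoptions(precision=4,suppress=True)
d=load('scene0');e=load('side0')
Z=lambda x,y:(d,140+x/3.3,130+y/2.97)
Y=lambda x,y:(e,170+x/3.3,130+y/2.7)
P={}
for n,a,b in (('c--',(397,323),(440,195)),('c-+',(505,200),(322,318)),('c++',(720,290),(57,237)),('c+-',(615,426),(198,133)),
  ('plug',(508,64),(322,506)),('sock',(475,402),(345,133)),('rim',(130,437),(651,82)),('hand',(168,338),(657,100))):
    P[n]=tri(Z(*a),Y(*b)); print(n,P[n])
c=(P['c--']+P['c-+']+P['c++']+P['c+-'])/4
print(c); v=P['rim']-P['hand'];print('tin x az',np.degrees(np.arctan2(v[1],v[0])),np.linalg.norm(v[:2]))
for a,b in (('c--','c+-'),('c-+','c++')): v=P[b]-P[a];print('warmer yaw',np.degrees(np.arctan2(v[1],v[0])),np.linalg.norm(v))
for a,b in (('c--','c-+'),('c+-','c++')): v=P[b]-P[a];print('warmer yaw',np.degrees(np.arctan2(v[1],v[0]))-90,np.linalg.norm(v))
E
```

```text
c-- [ 0.5364 -0.0728  0.0576]
c-+ [0.5444 0.1259 0.0558]
c++ [0.78   0.1147 0.0541]
c+- [ 0.7688 -0.0841  0.057 ]
plug [0.4516 0.3082 0.0691]
sock [ 0.649  -0.1271  0.0669]
rim [ 0.4241 -0.3159  0.0899]
hand [ 0.4013 -0.2245  0.123 ]
[0.6574 0.0209 0.0561]
tin x az -75.95544896201852 0.09421661163029288
warmer yaw -2.7799324932857172 0.23268418009518935
warmer yaw -2.719873052294572 0.23582153811200718
warmer yaw -2.295803809225319 0.1988500312542161
warmer yaw -3.1977878011942664 0.19910779631840284
```

```bash
python3 - <<'E'
from h import *
rows((.36,-.20,.32),(.0,0,-1),(-.96,-.28,0))
E
```

```text
n 13 row [-0.0277 -0.1674 -0.0343] [-0.      0.0001  0.0898] | tot mm [ 232.5 -309.8  -89. ] deg [-0.000e+00  1.000e-01  1.003e+02]
```

send_rows --commands '[[[-0.0277,-0.1674,-0.0343,0,0,0.09,1],[-0.0277,-0.1674,-0.0343,0,0,0.09,1],[-0.0277,-0.1674,-0.0343,0,0,0.09,1],[-0.0277,-0.1674,-0.0343,0,0,0.09,1],[-0.0277,-0.1674,-0.0343,0,0,0.09,1],[-0.0277,-0.1674,-0.0343,0,0,0.09,1],[-0.0277,-0.1674,-0.0343,0,0,0.09,1],[-0.0277,-0.1674,-0.0343,0,0,0.09,1],[-0.0277,-0.1674,-0.0343,0,0,0.09,1],[-0.0277,-0.1674,-0.0343,0,0,0.09,1]]]'

```text
clock: 1.15
tool_pos: [0.2843, -0.2655, 0.3002]
orientation: [0.0, 0.902, -0.431, 0.0]
wrist_force: [1.0, -0.6, -0.7]
opening: 0.0851
grip_force: 0.0
```

send_rows --commands '[[[-0.0277,-0.1674,-0.0343,0,0,0.09,1],[-0.0277,-0.1674,-0.0343,0,0,0.09,1],[-0.0277,-0.1674,-0.0343,0,0,0.09,1],[0,0,0,0,0,0,1],[0,0,0,0,0,0,1],[0,0,0,0,0,0,1],[0,0,0,0,0,0,1],[0,0,0,0,0,0,1],[0,0,0,0,0,0,1],[0,0,0,0,0,0,1]]]'

```text
clock: 2.15
tool_pos: [0.3607, -0.2009, 0.3205]
orientation: [-0.0, 0.799, -0.602, -0.0]
wrist_force: [-0.8, 0.1, -0.2]
opening: 0.0856
grip_force: 0.0
```

```bash
python3 - <<'E'
from h import *
st(); snap('wrist','w1')
rows((.378,-.138,.16),(.25,-.87,-.423),(-.96,-.28,0))
rows((.378,-.138,.16),(.18,-.62,-.76),(-.96,-.28,0))
E
```

```text
t 2.15 p [ 0.3607 -0.2009  0.3205] z [-0.  0. -1.] y [-0.9612 -0.2758  0.    ] F [-0.8  0.1 -0.2] open 0.0855544217855129 grip 0.0 q [ 0.82 -0.18 -0.36  1.83 -0.06  1.48 -2.39]
n 9 row [-0.074  -0.0189  0.0666] [-0.0001  0.084  -0.0001] | tot mm [-55.7 -33.9 160.5] deg [-0.  65.  -0.1]
n 6 row [-0.0847 -0.0283  0.117 ] [ 0.0001  0.0782 -0.0004] | tot mm [-55.7 -33.9 160.5] deg [ 0.  40.3 -0.2]
```

View pics/w1.png

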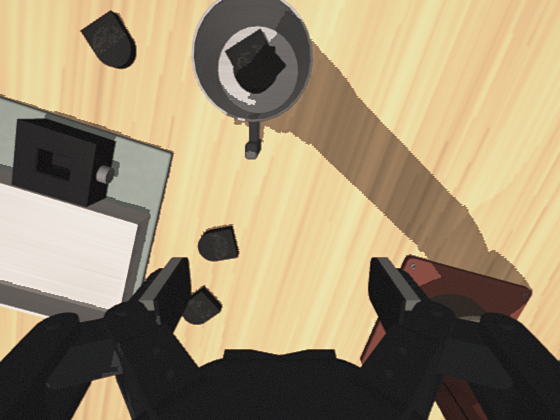

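The wrist view shows the tin rim centred at about (252,62), the handle's upper end at (252,153), strays at (110,40), (218,243) and (204,305), and the socket hole at (58,163).

send_rows --commands '[[[-0.074,-0.019,0.066,0,0.084,0,1],[-0.074,-0.019,0.066,0,0.084,0,1],[-0.074,-0.019,0.066,0,0.084,0,1],[-0.074,-0.019,0.066,0,0.084,0,1],[-0.074,-0.019,0.066,0,0.084,0,1],[-0.074,-0.019,0.066,0,0.084,0,1],[0,0,0,0,0,0,1],[0,0,0,0,0,0,1],[0,0,0,0,0,0,1],[0,0,0,0,0,0,1]]]'

```text
clock: 3.2
tool_pos: [0.4203, -0.2286, 0.2379]
orientation: [0.18, 0.79, -0.54, 0.226]
wrist_force: [1.5, -0.3, -0.2]
opening: 0.0853
grip_force: 0.0
```

```bash
python3 - <<'E'
from h import *
st()
d=load('w1')
c=onz(d,252.,62,.104);h=onz(d,252,153,.124);print(c,h,c-h,np.degrees(np.arctan2(*(c-h)[1::-1])))
rows((.378,-.138,.16),(.25,-.87,-.423),(-.96,-.28,0))
E
```

```text
t 3.2 p [ 0.4203 -0.2286  0.2379] z [ 0.1625 -0.5286 -0.8332] y [-0.9354 -0.3512  0.0404] F [ 1.5 -0.3 -0.2] open 0.08527362198899459 grip 0.0 q [ 1.29 -0.38 -1.05  2.13  0.22  0.92 -2.65]
[ 0.4245 -0.316   0.104 ] [ 0.3989 -0.2241  0.124 ] [ 0.0256 -0.0919 -0.02  ] -74.45635233953612
n 4 row [-0.1588  0.0106 -0.0199] [-0.0058  0.0912  0.0136] | tot mm [-126.3    4.6   10.2] deg [-2.  31.3  4.7]
```

The joints hit their limits (q2, and q7 at -2.65), so this half turn doesn't work. I'll go back to vertical and use the other one.

```bash
python3 - <<'E'
from h import *
rows((.40,-.19,.32),(0,0,-1),(.28,-.96,0),15)
E
```

```text
n 15 row [-0.0044 -0.0037 -0.0311] [ 0.0208 -0.0196 -0.0639] | tot mm [  9.    8.8 -92.1] deg [ 26.8 -25.2 -82.3]
```

send_rows --commands '[[[-0.0044,-0.0037,-0.031,0.0208,-0.0196,-0.064,1],[-0.0044,-0.0037,-0.031,0.0208,-0.0196,-0.064,1],[-0.0044,-0.0037,-0.031,0.0208,-0.0196,-0.064,1],[-0.0044,-0.0037,-0.031,0.0208,-0.0196,-0.064,1],[-0.0044,-0.0037,-0.031,0.0208,-0.0196,-0.064,1],[-0.0044,-0.0037,-0.031,0.0208,-0.0196,-0.064,1],[-0.0044,-0.0037,-0.031,0.0208,-0.0196,-0.064,1],[-0.0044,-0.0037,-0.031,0.0208,-0.0196,-0.064,1],[-0.0044,-0.0037,-0.031,0.0208,-0.0196,-0.064,1],[-0.0044,-0.0037,-0.031,0.0208,-0.0196,-0.064,1]]]'

```text
clock: 4.2
tool_pos: [0.4072, -0.1962, 0.2898]
orientation: [0.065, 0.99, -0.095, 0.082]
wrist_force: [-0.3, -0.1, -0.4]
opening: 0.0857
grip_force: 0.0
```

send_rows --commands '[[[-0.0044,-0.0037,-0.031,0.0208,-0.0196,-0.064,1],[-0.0044,-0.0037,-0.031,0.0208,-0.0196,-0.064,1],[-0.0044,-0.0037,-0.031,0.0208,-0.0196,-0.064,1],[-0.0044,-0.0037,-0.031,0.0208,-0.0196,-0.064,1],[-0.0044,-0.0037,-0.031,0.0208,-0.0196,-0.064,1],[0,0,0,0,0,-0.088,1],[0,0,0,0,0,-0.088,1],[0,0,0,0,0,-0.088,1],[0,0,0,0,0,-0.088,1],[0,0,0,0,0,-0.088,1]]]'

```text
clock: 5.2
tool_pos: [0.4, -0.1902, 0.3193]
orientation: [-0.001, 0.889, 0.458, -0.001]
wrist_force: [0.0, -0.6, 0.2]
opening: 0.0856
grip_force: 0.0
```

send_rows --commands '[[[0,0,0,0,0,-0.088,1],[0,0,0,0,0,-0.088,1],[0,0,0,0,0,-0.088,1],[0,0,0,0,0,-0.088,1],[0,0,0,0,0,-0.088,1],[0,0,0,0,0,-0.088,1],[0,0,0,0,0,-0.088,1],[0,0,0,0,0,0,1],[0,0,0,0,0,0,1],[0,0,0,0,0,0,1]]]'

```text
clock: 6.2
tool_pos: [0.3998, -0.1906, 0.3191]
orientation: [-0.001, 0.595, 0.804, -0.0]
wrist_force: [-0.5, -0.1, 0.1]
opening: 0.0854
grip_force: 0.0
```

```bash
python3 - <<'E'
from h import *
st(); 
for b in (25,40,55):
    b=np.radians(b); z=np.array([.268*np.cos(b),-.963*np.cos(b),-np.sin(b)]); G=np.array([.400,-.224,.099]); rows(G-.10*z+np.array([0,0,.02]),z,(.963,.268,0))
E
```

```text
t 6.2 p [ 0.3998 -0.1906  0.3191] z [-0.0019  0.0004 -1.    ] y [ 0.9564  0.2921 -0.0017] F [-0.5 -0.1  0.1] open 0.08536987457692019 grip 0.0 q [ 0.73 -0.11 -0.35  1.77 -0.04  1.47  0.68]
n 9 row [ 0.0747 -0.0039  0.0645] [ 0.0009 -0.0841  0.0017] | tot mm [ 58.4  -7.1 157.9] deg [  0.7 -65.    1.3]
n 7 row [ 0.067  -0.0054  0.0813] [ 0.0009 -0.0832  0.0023] | tot mm [ 44.4  -7.4 135.9] deg [  0.5 -50.    1.4]
n 5 row [ 0.0538 -0.008   0.1103] [ 0.0008 -0.0815  0.0033] | tot mm [ 25.2  -8.  118.2] deg [  0.3 -35.    1.4]
```

send_rows --commands '[[[0.067,-0.0054,0.081,0.001,-0.083,0.0023,1],[0.067,-0.0054,0.081,0.001,-0.083,0.0023,1],[0.067,-0.0054,0.081,0.001,-0.083,0.0023,1],[0.067,-0.0054,0.081,0.001,-0.083,0.0023,1],[0.067,-0.0054,0.081,0.001,-0.083,0.0023,1],[0.067,-0.0054,0.081,0.001,-0.083,0.0023,1],[0.067,-0.0054,0.081,0.001,-0.083,0.0023,1],[0,0,0,0,0,0,1],[0,0,0,0,0,0,1],[0,0,0,0,0,0,1]]]'

```text
clock: 7.2
tool_pos: [0.3783, -0.1521, 0.1885]
orientation: [0.323, 0.553, 0.726, -0.25]
wrist_force: [0.6, 0.3, 0.3]
opening: 0.0854
grip_force: 0.0
```

```bash
python3 - <<'E'
from h import *
st(); snap('wrist','w2')
b=np.radians(40); z=np.array([.268*np.cos(b),-.963*np.cos(b),-np.sin(b)]); G=np.array([.400,-.224,.099]); rows(G-.10*z,z,(.963,.268,0))
E
```

```text
t 7.2 p [ 0.3783 -0.1521  0.1885] z [ 0.1919 -0.7205 -0.6663] y [ 0.9648  0.2629 -0.0064] F [0.6 0.3 0.3] open 0.08541809546982142 grip 0.0 q [ 0.76 -0.25 -1.09  2.33  0.71  1.1  -0.43]
n 1 row [0.0998 0.0086 0.0788] [-0.0053 -0.0202  0.0004] | tot mm [20.   1.7 15.8] deg [-0.5 -1.7  0. ]
```

View pics/w2.png

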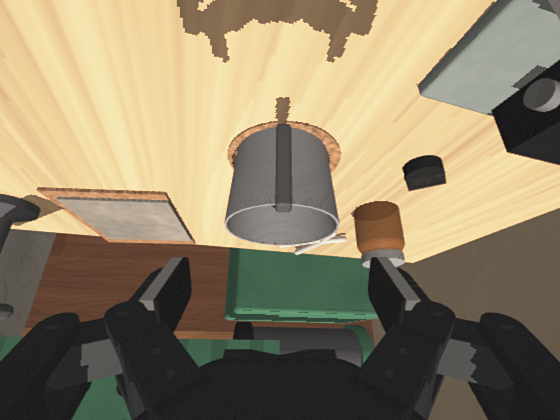

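The handle's top end is at (284,208), with the bar running straight up to (283,130). The tin is centred between the fingers.

```bash
python3 - <<'E'
from h import *
d=load('w1');w=load('w2')
print('top front edge',onz(w,284,208,.124), 'tri',tri((d,252,157),(w,284,208)))
z=np.array([.195,-.73,-.655]);z/=np.linalg.norm(z);G=np.array([.400,-.224,.097]); rows(G+.019*z,z,(.963,.268,0),6)
print('pad c',[onz(load('scene0'),140+u/3.3,130+v/2.97,.004) for u,v in ((146,497),)])
s=load('scene0'); f=s['frame'].astype(int)
E
```

```text
top front edge [ 0.4013548  -0.22260693  0.124     ] tri [ 0.39908698 -0.21967998  0.12543673]
n 6 row [0.0158 0.0021 0.1133] [-0.     -0.0016  0.0001] | tot mm [ 18.2   2.5 136. ] deg [-0.  -0.8  0. ]
pad c [array([ 0.43343938, -0.32843907,  0.004     ])]
```

send_rows --commands '[[[0.016,0.002,0.117,0,-0.0016,0,1],[0.016,0.002,0.117,0,-0.0016,0,1],[0.016,0.002,0.117,0,-0.0016,0,1],[0.016,0.002,0.117,0,-0.0016,0,1],[0.016,0.002,0.117,0,-0.0016,0,1],[0.016,0.002,0.117,0,-0.0016,0,1],[0,0,0,0,0,0,1],[0,0,0,0,0,0,1],[0,0,0,0,0,0,1],[0,0,0,0,0,0,1]]]' --newtons 110

```text
clock: 8.25
tool_pos: [0.4046, -0.2394, 0.0843]
orientation: [0.331, 0.548, 0.724, -0.256]
wrist_force: [-0.5, -0.3, 0.3]
opening: 0.0854
grip_force: 0.0
```

```bash
python3 - <<'E'
from h import *
st(); snap('wrist','w3'); snap('scene','s3');snap('side','e3')
for n,k in (('w1','w'),('s3','s')):
    d=load(n); hsv=cv2.cvtColor(d['frame'],cv2.COLOR_BGR2HSV)
z=np.array([.195,-.73,-.655]);z/=np.linalg.norm(z);G=np.array([.402,-.228,.097]); rows(G+.019*z,z,(.963,.268,0),6)
E
```

```text
t 8.25 p [ 0.4046 -0.2394  0.0843] z [ 0.1979 -0.7343 -0.6493] y [ 0.9637  0.2668 -0.008 ] F [-0.5 -0.3  0.3] open 0.08542090665516898 grip 0.0 q [ 1.01  0.32 -1.27  2.4   1.34  1.24 -0.86]
n 6 row [-0.0023  0.0006  0.0012] [0.0002 0.0007 0.0006] | tot mm [-2.8  0.7  1.5] deg [0.1 0.4 0.3]
```

View pics/w3.png

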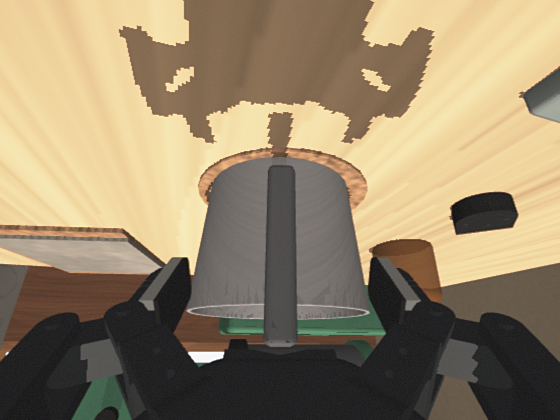

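The bar (col 281) sits midway between the open fingers. I'll close the gripper and lift.

send_rows --commands '[[[0,0,0,0,0,0,0],[0,0,0,0,0,0,0],[0,0,0,0,0,0,0],[0,0,0,0,0,0,0],[0,0,0,0,0,0,0],[0,0,0,0,0,0,0],[0,0,0,0,0,0,0],[0,0,0,0,0,0,0],[0,0,0,0,0,0,0],[0,0,0,0,0,0,0]]]' --newtons 110

```text
clock: 9.4
tool_pos: [0.4038, -0.239, 0.0815]
orientation: [0.329, 0.549, 0.725, -0.255]
wrist_force: [0.3, 1.7, 2.3]
opening: 0.013
grip_force: 107.4
```

```bash
python3 - <<'E'
from h import *
st(); s=read_state(); print(s['tool_pos'],s['orientation']); snap('scene','s4');snap('side','e4')
E
```

```text
t 9.4 p [ 0.4038 -0.239   0.0815] z [ 0.1957 -0.7311 -0.6536] y [ 0.9638  0.2663 -0.0093] F [0.3 1.7 2.3] open 0.012996446400527602 grip 107.3626184463501 q [ 1.02  0.33 -1.27  2.4   1.34  1.24 -0.86]
[ 0.4038 -0.239   0.0815] [ 0.3286  0.5492  0.7247 -0.2554]
```

send_rows --commands '[[[-0.076,0,-0.065,0,0,0,0],[-0.076,0,-0.065,0,0,0,0],[-0.076,0,-0.065,0,0,0,0],[-0.076,0,-0.065,0,0,0,0],[-0.076,0,-0.065,0,0,0,0],[-0.076,0,-0.065,0,0,0,0],[0,0,0,0,0,0,0],[0,0,0,0,0,0,0],[0,0,0,0,0,0,0],[0,0,0,0,0,0,0]]]'

```text
clock: 10.5
tool_pos: [0.4041, -0.2392, 0.1996]
orientation: [0.327, 0.549, 0.725, -0.255]
wrist_force: [-0.6, 0.3, -4.2]
opening: 0.0126
grip_force: 107.7
```

```bash
python3 - <<'E'
from h import *
st(); snap('scene','s5');snap('side','e5');a=load('s5')['frame'];b=load('e5')['frame']
cv2.imwrite('pics/z5.png',np.hstack([cv2.resize(a[130:350,80:350],(400,326)),cv2.resize(b[60:260,250:500],(400,326))]))
E
```

```text
t 10.5 p [ 0.4041 -0.2392  0.1996] z [ 0.1937 -0.7299 -0.6556] y [ 0.9639  0.2659 -0.0112] F [-0.6  0.3 -4.2] open 0.012648733410889394 grip 107.73747682571411 q [ 1.09 -0.26 -1.14  2.31  0.78  0.92 -0.27]
```

View pics/z5.png

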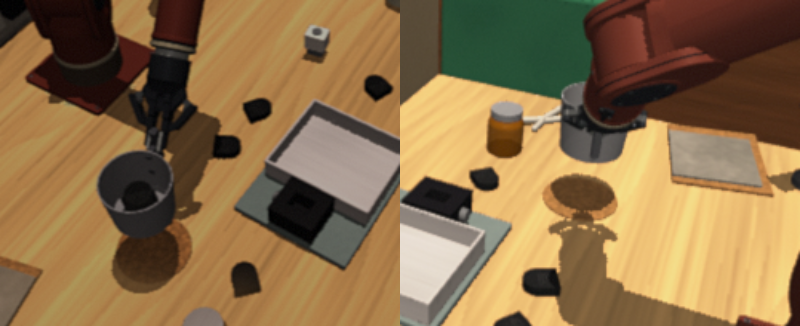

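The tin is lifted upright and its pad is fully visible, around (183,302) in the scene view and (363,181) in the side view. I'll measure the pad and move to the upright pre-pour pose.

```bash
cat >> h.py <<'E'
c_,s_=.756,.655
def pour(th,phi,daz,low):
    """tin leaned th, towards azimuth daz; tool pose with the low rim point at low"""
    th,phi,a=np.radians([th,phi,daz]); d=np.array([np.cos(a),np.sin(a),0]);p=np.array([-d[1],d[0],0]);u=np.array([0,0,1.])
    dx=d*np.cos(th)-u*np.sin(th); tz=d*np.sin(th)+u*np.cos(th); tx=np.cos(phi)*dx+np.sin(phi)*p; ty=np.cross(tz,tx)
    tool=c_*tx-s_*tz; grip=np.array(low)-(.097*tx+.005*tz+.066*dx)
    return grip+.019*tool,tool,ty
E
python3 - <<'E'
from h import *
for n,roi in (('s5',(100,230,260,350)),('e5',(300,130,420,230))):
    d=load(n);h=cv2.cvtColor(d['frame'],cv2.COLOR_BGR2HSV)
    m=((h[...,1]>140)&(h[...,2]<230)).astype(np.uint8)
    # cork: compare hue
    print(n,h[302,183] if n=='s5' else h[181,363], h[260,240])
P=[pour(t,45,-90,l) for t,l in ((0,(.60,-.20,.30)),)]
for p in P: print(p); rows(*p)
E
```

```text
s5 [ 13 175  51] [ 17 142 178]
e5 [ 14 159  96] [ 18 131 235]
(array([ 0.54156752, -0.07556752,  0.282555  ]), array([ 0.53457273, -0.53457273, -0.655     ]), array([ 0.70710678,  0.70710678, -0.        ]))
n 6 row [-0.0079  0.166  -0.0973] [-0.0441 -0.0004 -0.0367] | tot mm [  15.8  174.9 -146.9] deg [-22.7  -0.2 -18.9]
```

send_rows --commands '[[[-0.005,0.1,-0.058,-0.0265,0,-0.022,0],[-0.005,0.1,-0.058,-0.0265,0,-0.022,0],[-0.005,0.1,-0.058,-0.0265,0,-0.022,0],[-0.005,0.1,-0.058,-0.0265,0,-0.022,0],[-0.005,0.1,-0.058,-0.0265,0,-0.022,0],[-0.005,0.1,-0.058,-0.0265,0,-0.022,0],[-0.005,0.1,-0.058,-0.0265,0,-0.022,0],[-0.005,0.1,-0.058,-0.0265,0,-0.022,0],[-0.005,0.1,-0.058,-0.0265,0,-0.022,0],[-0.005,0.1,-0.058,-0.0265,0,-0.022,0]]]'

```text
clock: 11.6
tool_pos: [0.54, -0.0732, 0.2833]
orientation: [0.383, 0.348, 0.841, -0.158]
wrist_force: [0.3, 0.5, -5.0]
opening: 0.0124
grip_force: 107.8
```

```bash
python3 - <<'E'
from h import *
st()
rows(*pour(60,45,-90,(.63,.00,.26)))
s5=load('s5');e5=load('e5')
for n,roi in (('s5',(100,230,260,350)),('e5',(300,130,420,230))):
    d=load(n);h=cv2.cvtColor(d['frame'],cv2.COLOR_BGR2HSV)
    m=((h[...,0]<16)&(h[...,1]>150)).astype(np.uint8)
    for i,s,c in blobs(d,m,300,roi)[0]: print(n,s,c)
E
```

```text
t 11.6 p [ 0.54   -0.0732  0.2833] z [ 0.5346 -0.5322 -0.6565] y [0.7057 0.7085 0.0003] F [ 0.3  0.5 -5. ] open 0.012421464228771351 grip 107.79391050338745 q [ 0.79 -0.31 -1.04  2.15  0.66  0.81  0.12]
n 8 row [ 0.0412  0.0919 -0.0488] [-0.0404  0.0615  0.0467] | tot mm [  -2.1  129.  -113. ] deg [-27.7  42.3  32.1]
s5 [ 157  206   73  117 2431] [193.5849 277.5142]
e5 [339 169  47  27 901] [362.1221 182.0488]
```

send_rows --commands '[[[0.0412,0.092,-0.049,-0.0404,0.0615,0.0467,0],[0.0412,0.092,-0.049,-0.0404,0.0615,0.0467,0],[0.0412,0.092,-0.049,-0.0404,0.0615,0.0467,0],[0.0412,0.092,-0.049,-0.0404,0.0615,0.0467,0],[0.0412,0.092,-0.049,-0.0404,0.0615,0.0467,0],[0.0412,0.092,-0.049,-0.0404,0.0615,0.0467,0],[0.0412,0.092,-0.049,-0.0404,0.0615,0.0467,0],[0.0412,0.092,-0.049,-0.0404,0.0615,0.0467,0],[0,0,0,0,0,0,0],[0,0,0,0,0,0,0]]]'

```text
clock: 12.6
tool_pos: [0.5709, 0.0761, 0.3578]
orientation: [0.159, 0.494, 0.808, 0.28]
wrist_force: [0.1, 0.4, -5.8]
opening: 0.0122
grip_force: 108.2
```

```bash
python3 - <<'E'
from h import *
st()
rows(*pour(90,45,-90,(.645,.03,.17)))
print(pour(90,45,-90,(.645,.03,.17))[0],pour(120,45,-90,(.645,.03,.13)))
E
```

```text
t 12.6 p [0.5709 0.0761 0.3578] z [ 0.5334  0.2961 -0.7923] y [0.7084 0.3555 0.6098] F [ 0.1  0.4 -5.8] open 0.012198601123785603 grip 108.18203687667847 q [ 0.39 -0.25 -0.35  1.96 -0.52  0.9   0.73]
n 4 row [-0.0559 -0.0479  0.0519] [-0.0409  0.0622  0.0468] | tot mm [-33.9 -37.7  50.1] deg [-14.1  21.4  16.1]
[0.5866 0.0474 0.2944] (array([ 0.5866, -0.0171,  0.2465]), array([ 0.5346,  0.8345, -0.1355]), array([ 0.7071, -0.3536,  0.6124]))
```

send_rows --commands '[[[-0.056,-0.048,0.052,-0.041,0.062,0.047,0],[-0.056,-0.048,0.052,-0.041,0.062,0.047,0],[-0.056,-0.048,0.052,-0.041,0.062,0.047,0],[-0.056,-0.048,0.052,-0.041,0.062,0.047,0],[0,0,0,0,0,0,0],[0,0,0,0,0,0,0],[0,0,0,0,0,0,0],[0,0,0,0,0,0,0],[0,0,0,0,0,0,0],[0,0,0,0,0,0,0]]]'

```text
clock: 13.6
tool_pos: [0.5875, 0.0489, 0.2974]
orientation: [0.027, 0.517, 0.706, 0.484]
wrist_force: [-0.0, -0.3, -4.5]
opening: 0.0123
grip_force: 108.6
```

```bash
python3 - <<'E'
from h import *
st()
rows(*pour(125,45,-90,(.65,.03,.135)))
E
```

```text
t 13.6 p [0.5875 0.0489 0.2974] z [ 0.538   0.6555 -0.5299] y [ 0.7035 -0.0028  0.7107] F [-0.  -0.3 -4.5] open 0.012335513545863337 grip 108.55098366737366 q [ 0.39 -0.01 -0.04  2.09 -1.18  1.04  1.3 ]
n 5 row [-0.0821 -0.0191 -0.0385] [-0.037   0.0573  0.0438] | tot mm [-82.6 -32.8 -20.9] deg [-15.9  24.6  18.8]
```

send_rows --commands '[[[-0.082,-0.019,-0.038,-0.037,0.057,0.044,0],[-0.082,-0.019,-0.038,-0.037,0.057,0.044,0],[-0.082,-0.019,-0.038,-0.037,0.057,0.044,0],[-0.082,-0.019,-0.038,-0.037,0.057,0.044,0],[-0.082,-0.019,-0.038,-0.037,0.057,0.044,0],[0,0,0,0,0,0,0],[0,0,0,0,0,0,0],[0,0,0,0,0,0,0],[0,0,0,0,0,0,0],[0,0,0,0,0,0,0]]]'

```text
clock: 14.6
tool_pos: [0.5918, -0.0262, 0.2481]
orientation: [-0.13, 0.502, 0.53, 0.671]
wrist_force: [-0.5, 0.2, -3.3]
opening: 0.0127
grip_force: 109.0
```

```bash
python3 - <<'E'
from h import *
st(); snap('scene','s6');snap('side','e6');a=load('s6')['frame'];b=load('e6')['frame']
cv2.imwrite('pics/z6.png',np.hstack([cv2.resize(a[130:350,140:410],(400,326)),cv2.resize(b[60:260,170:420],(400,326))]))
rows(*pour(125,45,-90,(.65,.03,.135)))
rows(*pour(135,45,-90,(.65,.03,.135)))
E
```

```text
t 14.6 p [ 0.5918 -0.0262  0.2481] z [ 0.5355  0.8421 -0.0644] y [ 0.7063 -0.4047  0.5808] F [-0.5  0.2 -3.3] open 0.012723065614985714 grip 108.96323561668396 q [ 0.64  0.48 -0.03  2.04 -1.49  1.53  1.57]
n 1 row [-0.0021 -0.0001 -0.0025] [0.0002 0.0018 0.0001] | tot mm [-0.4 -0.  -0.5] deg [0.  0.2 0. ]
n 2 row [-0.0399  0.0037 -0.0397] [-0.0268  0.042   0.0312] | tot mm [-16.5   0.8 -15.4] deg [-4.6  7.2  5.4]
```

View pics/z6.png

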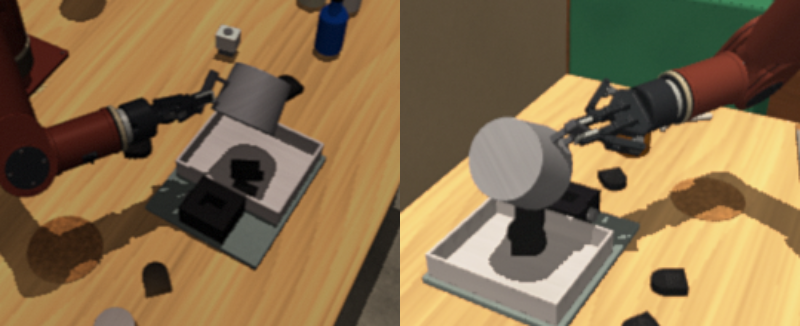

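The heels are dropping through the mouth into the tray; two show near (245,170) in the left half of the picture. I'll shake gently in place.

send_rows --commands '[[[0.05,0,0,0,0,0,0],[-0.05,0,0,0,0,0,0],[0.05,0,0,0,0,0,0],[-0.05,0,0,0,0,0,0],[0.05,0,0,0,0,0,0],[-0.05,0,0,0,0,0,0],[0,0,0,0,0,0,0],[0,0,0,0,0,0,0],[0,0,0,0,0,0,0],[0,0,0,0,0,0,0]]]'

```text
clock: 15.7
tool_pos: [0.5916, -0.027, 0.2458]
orientation: [-0.132, 0.503, 0.528, 0.672]
wrist_force: [-0.2, -0.7, -2.4]
opening: 0.0123
grip_force: 109.0
```

```bash
python3 - <<'E'
from h import *
st(); d=snap('scene','s7');e=snap('side','e7');a=d['frame'];b=e['frame']
cv2.imwrite('pics/z7.png',np.hstack([cv2.resize(a[130:350,140:410],(400,326)),cv2.resize(b[60:260,170:420],(400,326))]))
rows(*pour(90,45,-90,(.645,.03,.17)),n=6)
E
```

```text
t 15.7 p [ 0.5916 -0.027   0.2458] z [ 0.5365  0.8415 -0.0634] y [ 0.7079 -0.4078  0.5767] F [-0.2 -0.7 -2.4] open 0.012349240570237195 grip 108.99121284484863 q [ 0.64  0.48 -0.04  2.04 -1.49  1.53  1.57]
n 6 row [0.0651 0.0086 0.0369] [ 0.0314 -0.0477 -0.0367] | tot mm [68.3 -5.9 56.9] deg [ 16.2 -24.6 -18.9]
```

View pics/z7.png

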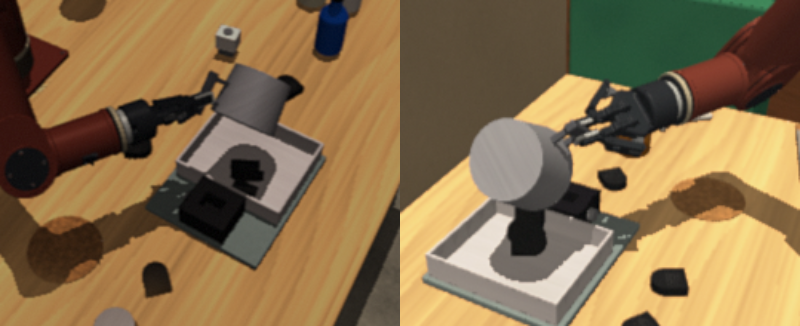

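The wrist load is down to -2.4 N, which matches the empty tin. I'll lift clear and check.

send_rows --commands '[[[0.061,0.043,-0.005,0,0,0,0],[0.061,0.043,-0.005,0,0,0,0],[0.061,0.043,-0.005,0,0,0,0],[0.061,0.043,-0.005,0,0,0,0],[0.061,0.043,-0.005,0,0,0,0],[0,0,0,0,0,0,0],[0,0,0,0,0,0,0],[0,0,0,0,0,0,0],[0,0,0,0,0,0,0],[0,0,0,0,0,0,0]]]'

```text
clock: 16.8
tool_pos: [0.5913, -0.0272, 0.3201]
orientation: [-0.132, 0.503, 0.528, 0.671]
wrist_force: [-0.3, 0.6, -2.5]
opening: 0.0125
grip_force: 108.9
```

```bash
python3 - <<'E'
from h import *
st(); d=snap('scene','s8');e=snap('side','e8')
rows(*pour(80,45,-90,(.645,.03,.25)),n=7)
for n,roi in (('s8',(225,210,380,330)),('e8',(180,120,330,280))):
    D=load(n); bl,_=blobs(D,D['frame'].max(2)<45,60,roi)
    for i,s,c in bl: print(n,s,c.round(0), onz(D,*c,.03))
E
```

```text
t 16.8 p [ 0.5913 -0.0272  0.3201] z [ 0.5365  0.8415 -0.0635] y [ 0.7083 -0.4081  0.5759] F [-0.3  0.6 -2.5] open 0.012501750787285557 grip 108.8826334476471 q [ 0.64  0.35 -0.04  2.02 -1.49  1.55  1.41]
n 7 row [0.0675 0.0086 0.0404] [ 0.0346 -0.0527 -0.0404] | tot mm [ 76.3 -14.1  75.1] deg [ 20.8 -31.7 -24.3]
s8 [224 222  18  15 227] [232. 229.] [ 0.4316 -0.064   0.03  ]
s8 [295 237  23  26 417] [306. 248.] [ 0.6683 -0.0161  0.03  ]
s8 [ 238  247   88   55 1884] [277. 271.] [ 0.6318 -0.1333  0.03  ]
s8 [237 307  18  22 297] [245. 318.] [ 0.6305 -0.3068  0.03  ]
e8 [294 164  17  12 157] [303. 170.] [ 0.6134 -0.2684  0.03  ]
e8 [ 238  170   56   47 1288] [262. 191.] [ 0.6756 -0.1066  0.03  ]
e8 [309 252  26  21 350] [321. 264.] [0.4185 0.0943 0.03  ]
```

Emptied. Now I'll untip the tin.

send_rows --commands '[[[0.0675,0.0086,0.0404,0.0346,-0.0527,-0.0404,0],[0.0675,0.0086,0.0404,0.0346,-0.0527,-0.0404,0],[0.0675,0.0086,0.0404,0.0346,-0.0527,-0.0404,0],[0.0675,0.0086,0.0404,0.0346,-0.0527,-0.0404,0],[0.0675,0.0086,0.0404,0.0346,-0.0527,-0.0404,0],[0.0675,0.0086,0.0404,0.0346,-0.0527,-0.0404,0],[0.0675,0.0086,0.0404,0.0346,-0.0527,-0.0404,0],[0,0,0,0,0,0,0],[0,0,0,0,0,0,0],[0,0,0,0,0,0,0]]]'

```text
clock: 17.9
tool_pos: [0.5862, 0.0681, 0.3689]
orientation: [0.07, 0.514, 0.746, 0.418]
wrist_force: [0.1, 0.0, -4.0]
opening: 0.0125
grip_force: 108.7
```

```bash
python3 - <<'E'
from h import *
st()
rows(*pour(0,45,-90,(.60,-.20,.31)),n=15)
# pad centre from the outline in lifted-tin views, plus heels in tray
for n,roi in (('s8',(100,260,250,350)),('e8',(320,150,420,220)),('s5',(100,230,260,350)),('e5',(300,130,420,230))):
    d=load(n);h=cv2.cvtColor(d['frame'],cv2.COLOR_BGR2HSV)
    m=((h[...,0]<16)&(h[...,1]>150)).astype(np.uint8); m=cv2.morphologyEx(m,cv2.MORPH_OPEN,np.ones((3,3)))
    bl,l=blobs(d,m,300,roi)
    for i,s,c in bl:
        cs=cv2.findContours((l==i).astype(np.uint8),cv2.RETR_EXTERNAL,cv2.CHAIN_APPROX_NONE)[0][0]
        w=np.array([onz(d,*p,.004)[:2] for p in cs[:,0]],np.float32)*1000
        print(n,s,cv2.fitEllipse(w),cv2.minEnclosingCircle(w))
E
```

```text
t 17.9 p [0.5862 0.0681 0.3689] z [ 0.534   0.5524 -0.6401] y [0.7081 0.1215 0.6956] F [ 0.1  0.  -4. ] open 0.012476351498881228 grip 108.6907947063446 q [ 0.43 -0.15 -0.19  1.97 -0.94  1.01  1.  ]
n 15 row [-0.0308 -0.0508  0.0127] [ 0.0287 -0.0439 -0.0332] | tot mm [-122.8 -102.1  -54.3] deg [ 37.  -56.6 -42.8]
s8 [ 157  276   53   46 1893] ((431.7679748535156, -329.1638488769531), (145.28919982910156, 152.6503448486328), 116.08345031738281) ((430.6710510253906, -327.5286560058594), 79.83759307861328)
e8 [340 170  45  25 864] ((429.6323547363281, -327.8529052734375), (137.1585235595703, 141.01339721679688), 32.51369857788086) ((432.1329650878906, -327.42864990234375), 73.53178405761719)
s5 [ 158  278   51   43 1494] ((440.1502380371094, -335.5364074707031), (123.15953063964844, 153.25074768066406), 139.6398468017578) ((432.35052490234375, -330.1432800292969), 76.79969787597656)
e5 [340 170  46  25 893] ((431.23626708984375, -326.16790771484375), (138.24996948242188, 142.5189208984375), 85.97988891601562) ((430.60626220703125, -327.56829833984375), 73.58782196044922)
```

send_rows --commands '[[[-0.031,-0.051,0.0127,0.0287,-0.0439,-0.0332,0],[-0.031,-0.051,0.0127,0.0287,-0.0439,-0.0332,0],[-0.031,-0.051,0.0127,0.0287,-0.0439,-0.0332,0],[-0.031,-0.051,0.0127,0.0287,-0.0439,-0.0332,0],[-0.031,-0.051,0.0127,0.0287,-0.0439,-0.0332,0],[-0.031,-0.051,0.0127,0.0287,-0.0439,-0.0332,0],[-0.031,-0.051,0.0127,0.0287,-0.0439,-0.0332,0],[-0.031,-0.051,0.0127,0.0287,-0.0439,-0.0332,0],[-0.031,-0.051,0.0127,0.0287,-0.0439,-0.0332,0],[-0.031,-0.051,0.0127,0.0287,-0.0439,-0.0332,0]]]'

```text
clock: 18.9
tool_pos: [0.5559, -0.0187, 0.293]
orientation: [0.293, 0.428, 0.854, 0.038]
wrist_force: [-0.5, 0.4, -3.9]
opening: 0.0122
grip_force: 108.4
```

send_rows --commands '[[[-0.031,-0.051,0.0127,0.0287,-0.0439,-0.0332,0],[-0.031,-0.051,0.0127,0.0287,-0.0439,-0.0332,0],[-0.031,-0.051,0.0127,0.0287,-0.0439,-0.0332,0],[-0.031,-0.051,0.0127,0.0287,-0.0439,-0.0332,0],[-0.031,-0.051,0.0127,0.0287,-0.0439,-0.0332,0],[0,0,0,0,0,0,0],[0,0,0,0,0,0,0],[0,0,0,0,0,0,0],[0,0,0,0,0,0,0],[0,0,0,0,0,0,0]]]'

```text
clock: 19.9
tool_pos: [0.542, -0.0758, 0.2937]
orientation: [0.384, 0.348, 0.84, -0.158]
wrist_force: [-0.9, -1.0, -2.8]
opening: 0.0125
grip_force: 108.6
```

```bash
python3 - <<'E'
from h import *
st(); d=snap('scene','s9');e=snap('side','e9');a=d['frame'];b=e['frame']
cv2.imwrite('pics/z9.png',np.hstack([cv2.resize(a[150:330,170:390],(400,327)),cv2.resize(b[60:260,170:420],(400,326))[:327] if 0 else cv2.resize(b[60:260,170:420],(400,327))]))
T=np.array([.4041,-.2392,.1596]); z=np.array([.1957,-.7311,-.6536]); y=(.9638,.2663,-.0093)
rows(T,z,y,n=10)
E
```

```text
t 19.9 p [ 0.542  -0.0758  0.2937] z [ 0.5357 -0.5338 -0.6542] y [0.7068 0.7074 0.0016] F [-0.9 -1.  -2.8] open 0.012541645836754616 grip 108.63416790962219 q [ 0.77 -0.31 -1.01  2.13  0.65  0.82  0.14]
n 10 row [ 0.0289 -0.1025  0.0696] [0.0265 0.0001 0.022 ] | tot mm [  89.5 -213.3  101.1] deg [22.8  0.1 18.9]
```

View pics/z9.png

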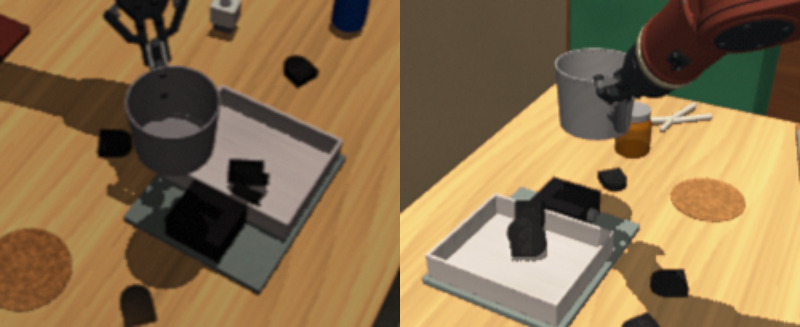

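The tin is empty. All the poured heels are in the tray, piled near its -y wall at about (248,180) in the left half; I'll inspect that later. Now I'll return the tin to above the pad.

send_rows --commands '[[[0.029,-0.1025,0.0696,0.0265,0,0.022,0],[0.029,-0.1025,0.0696,0.0265,0,0.022,0],[0.029,-0.1025,0.0696,0.0265,0,0.022,0],[0.029,-0.1025,0.0696,0.0265,0,0.022,0],[0.029,-0.1025,0.0696,0.0265,0,0.022,0],[0.029,-0.1025,0.0696,0.0265,0,0.022,0],[0.029,-0.1025,0.0696,0.0265,0,0.022,0],[0.029,-0.1025,0.0696,0.0265,0,0.022,0],[0.029,-0.1025,0.0696,0.0265,0,0.022,0],[0.029,-0.1025,0.0696,0.0265,0,0.022,0]]]'

```text
clock: 21.0
tool_pos: [0.4039, -0.2399, 0.1594]
orientation: [0.33, 0.55, 0.724, -0.256]
wrist_force: [-0.3, 0.6, -3.4]
opening: 0.0127
grip_force: 108.5
```

send_rows --commands '[[[0,0,0,0,0,0,0],[0,0,0,0,0,0,0],[0,0,0,0,0,0,0],[0,0,0,0,0,0,0],[0,0,0,0,0,0,0],[0,0,0,0,0,0,0],[0,0,0,0,0,0,0],[0,0,0,0,0,0,0],[0,0,0,0,0,0,0],[0,0,0,0,0,0,0]]]'

```text
clock: 22.0
tool_pos: [0.4041, -0.2395, 0.1595]
orientation: [0.329, 0.549, 0.724, -0.256]
wrist_force: [0.1, 0.4, -2.9]
opening: 0.0127
grip_force: 108.5
```

```bash
python3 - <<'E'
from h import *
st(); d=snap('scene','s10');e=snap('side','e10');w=snap('wrist','w10')
big=cv2.convertScaleAbs(cv2.resize(d['frame'][220:340,120:240],None,fx=4,fy=4,interpolation=cv2.INTER_CUBIC),alpha=1.8,beta=20)
b2=cv2.convertScaleAbs(cv2.resize(e['frame'][110:210,320:400],None,fx=4,fy=4.8,interpolation=cv2.INTER_CUBIC),alpha=1.5,beta=10)
cv2.imwrite('pics/z10.png',np.hstack([big,b2]))
rows((.4041,-.2392,.1596),(.1957,-.7311,-.6536),(.9638,.2663,-.0093))
E
```

```text
t 22.0 p [ 0.4041 -0.2395  0.1595] z [ 0.1961 -0.7326 -0.6518] y [ 0.9639  0.2663 -0.0092] F [ 0.1  0.4 -2.9] open 0.012656871694449836 grip 108.54162454605103 q [ 1.09 -0.1  -1.22  2.35  0.97  0.97 -0.49]
n 1 row [ 0.0003  0.0006 -0.0011] [ 0.      0.0015 -0.    ] | tot mm [ 0.1  0.1 -0.2] deg [ 0.   0.1 -0. ]
```

View pics/z10.png

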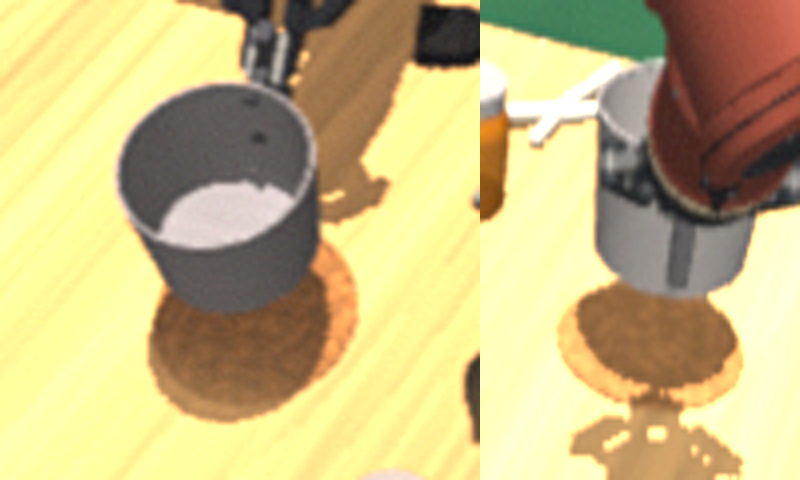

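The tin is inside the pad's outline region. In the zoomed scene view the rim spans columns 117–318 and rows 83–252.

```bash
python3 - <<'E'
from h import *
d=load('s10')
pts=[(117,172),(318,160),(210,83),(225,252),(140,115),(293,108),(150,230),(290,220)]
w=np.array([onz(d,120+u/4,220+v/4,.182)[:2]*1000 for u,v in pts],np.float32)
A=np.c_[2*w,np.ones(len(w))];c=np.linalg.lstsq(A,(w**2).sum(1),rcond=None)[0];print(c[:2],np.sqrt(c[2]+c[0]**2+c[1]**2))
E
```

```text
[ 430.457068   -320.63674115] 66.25159818566203
```

```bash
python3 - <<'E'
from h import *
rows((.4046,-.2465,.085),(.1957,-.7311,-.6536),(.9638,.2663,-.0093),5)
E
```

```text
n 5 row [ 0.0519 -0.0006  0.0539] [ 0.      0.0003 -0.    ] | tot mm [52.  -0.7 53.9] deg [ 0.   0.1 -0. ]
```

Down in tool axes is (0.76, 0, 0.65), so after the main descent I'll take the last 4 mm in 1 mm steps.

send_rows --commands '[[[0.052,-0.0006,0.054,0,0,0,0],[0.052,-0.0006,0.054,0,0,0,0],[0.052,-0.0006,0.054,0,0,0,0],[0.052,-0.0006,0.054,0,0,0,0],[0.052,-0.0006,0.054,0,0,0,0],[0,0,0,0,0,0,0],[0,0,0,0,0,0,0],[0.0038,0,0.0033,0,0,0,0],[0.0038,0,0.0033,0,0,0,0],[0,0,0,0,0,0,0]]]'

```text
clock: 23.15
tool_pos: [0.4048, -0.2468, 0.0835]
orientation: [0.33, 0.549, 0.724, -0.256]
wrist_force: [0.0, 0.5, -3.2]
opening: 0.0126
grip_force: 108.6
```

```bash
python3 - <<'E'
from h import *
st()
E
```

```text
t 23.15 p [ 0.4048 -0.2468  0.0835] z [ 0.1964 -0.7331 -0.6511] y [ 0.964   0.2659 -0.0087] F [ 0.   0.5 -3.2] open 0.012595627673921405 grip 108.57330322265625 q [ 1.02  0.3  -1.24  2.4   1.34  1.21 -0.85]
```

send_rows --commands '[[[0.0038,0,0.0033,0,0,0,0],[0.0038,0,0.0033,0,0,0,0],[0,0,0,0,0,0,0],[0,0,0,0,0,0,0],[0,0,0,0,0,0,0],[0,0,0,0,0,0,0],[0,0,0,0,0,0,0],[0,0,0,0,0,0,0],[0,0,0,0,0,0,0],[0,0,0,0,0,0,0]]]'

```text
clock: 24.15
tool_pos: [0.4049, -0.2468, 0.0814]
orientation: [0.33, 0.549, 0.724, -0.256]
wrist_force: [-2.1, 1.2, 5.4]
opening: 0.0123
grip_force: 109.7
```

```bash
python3 - <<'E'
from h import *
st()
E
```

```text
t 24.15 p [ 0.4049 -0.2468  0.0814] z [ 0.1963 -0.7333 -0.651 ] y [ 0.9639  0.2661 -0.009 ] F [-2.1  1.2  5.4] open 0.012311346845895531 grip 109.702388048172 q [ 1.04  0.33 -1.27  2.4   1.36  1.24 -0.86]
```

It's seated, with 5.4 N upward. I'll release and back off along the tool axis.

send_rows --commands '[[[0,0,0,0,0,0,1],[0,0,0,0,0,0,1],[0,0,0,0,0,0,1],[0,0,0,0,0,0,1],[0,0,0,0,0,0,1],[0,0,0,0,0,0,1],[0,0,0,0,0,0,1],[0,0,0,0,0,0,1],[0,0,-0.1,0,0,0,1],[0,0,-0.1,0,0,0,1]]]'

```text
clock: 25.15
tool_pos: [0.3962, -0.2168, 0.1064]
orientation: [0.328, 0.549, 0.725, -0.256]
wrist_force: [0.2, -1.0, -0.1]
opening: 0.0856
grip_force: 0.0
```

send_rows --commands '[[[0,0,-0.1,0,0,0,1],[0,0,-0.1,0,0,0,1],[0,0,-0.1,0,0,0,1],[0,0,-0.1,0,0,0,1],[-0.06,0,-0.08,0,0,0,1],[-0.1,0,-0.08,0,0,0,1],[-0.1,0,-0.08,0,0,0,1],[0,0,0,0,0,0,1],[0,0,0,0,0,0,1],[0,0,0,0,0,0,1]]]'

```text
clock: 26.15
tool_pos: [0.3806, -0.1561, 0.2289]
orientation: [0.329, 0.549, 0.725, -0.256]
wrist_force: [-0.8, 0.6, 0.3]
opening: 0.0856
grip_force: 0.0
```

```bash
python3 - <<'E'
from h import *
st(); snap('scene','s11');snap('side','e11')
rows((.50,.0,.36),(0,0,-1),(.95,.3,0),20)
rows((.50,.0,.36),(0,0,-1),(-.3,.95,0),20)
for n,roi in (('s11',(130,130,400,400)),('e11',(80,90,450,380))):
    for c,a,r in heels(load(n),roi,z=.009): print(n,c.round(1),a,np.round(r[0],0),np.round(r[1],0),round(r[2]))
E
```

```text
t 26.15 p [ 0.3806 -0.1561  0.2289] z [ 0.1954 -0.7325 -0.6521] y [ 0.9638  0.2664 -0.0104] F [-0.8  0.6  0.3] open 0.0855657831001884 grip 0.0 q [ 0.77 -0.35 -1.04  2.29  0.64  1.11 -0.29]
n 20 row [ 0.012   0.0394 -0.0438] [-0.0009  0.0287 -0.001 ] | tot mm [ -23.2  155.2 -176.7] deg [-1.5 49.3 -1.7]
n 20 row [-0.0234  0.0449 -0.0333] [-0.0231  0.0218 -0.0498] | tot mm [ -23.2  155.2 -176.7] deg [-39.8  37.5 -85.6]
s11 [360.3 155.6] 216 [652. 469.] [ 67. 125.] 14
s11 [334.2 188.5] 201 [631. 271.] [55. 67.] 63
s11 [253.5 203.7] 208 [427.  75.] [58. 58.] 52
s11 [232.1 228.6] 239 [420. -49.] [55. 62.] 32
s11 [305.4 248.6] 377 [666.  -8.] [63. 90.] 26
s11 [190.1 253.2] 79 [ 358. -197.] [19. 63.] 44
s11 [282.2 272.7] 1518 [ 648. -117.] [135. 236.] 86
s11 [175.4 273.9] 891 [ 366. -279.] [130. 103.] 47
s11 [388.1 315.1] 1081 [969. -82.] [ 32. 334.] 0
s11 [187.8 299. ] 337 [ 438. -336.] [123.  71.] 54
s11 [245.1 317.8] 300 [ 622. -297.] [45. 64.] 45
s11 [221.  372.5] 229 [ 649. -459.] [72. 40.] 43
e11 [400.1 126.6] 697 [ 387. -766.] [267. 297.] 9
e11 [364.4 139.9] 222 [ 484. -620.] [168. 122.] 1
e11 [404.8 143.9] 63 [ 352. -631.] [97. 41.] 64
e11 [302.6 169.6] 159 [ 625. -300.] [51. 69.] 39
e11 [262.6 190.1] 1193 [ 694. -131.] [250. 138.] 75
e11 [338.3 233.4] 277 [423. -53.] [58. 60.] 26
e11 [320.6 263.8] 340 [427.  74.] [63. 57.] 53
e11 [202.3 292.1] 433 [631. 270.] [50. 68.] 68
e11 [118. 302.] 283 [779. 370.] [36. 51.] 55
```

send_rows --commands '[[[0.012,0.0394,-0.0438,0,0.0287,0,1],[0.012,0.0394,-0.0438,0,0.0287,0,1],[0.012,0.0394,-0.0438,0,0.0287,0,1],[0.012,0.0394,-0.0438,0,0.0287,0,1],[0.012,0.0394,-0.0438,0,0.0287,0,1],[0.012,0.0394,-0.0438,0,0.0287,0,1],[0.012,0.0394,-0.0438,0,0.0287,0,1],[0.012,0.0394,-0.0438,0,0.0287,0,1],[0.012,0.0394,-0.0438,0,0.0287,0,1],[0.012,0.0394,-0.0438,0,0.0287,0,1]]]'

```text
clock: 27.25
tool_pos: [0.4382, -0.0649, 0.282]
orientation: [0.166, 0.591, 0.778, -0.133]
wrist_force: [0.6, 0.2, -0.4]
opening: 0.0852
grip_force: 0.0
```

send_rows --commands '[[[0.012,0.0394,-0.0438,0,0.0287,0,1],[0.012,0.0394,-0.0438,0,0.0287,0,1],[0.012,0.0394,-0.0438,0,0.0287,0,1],[0.012,0.0394,-0.0438,0,0.0287,0,1],[0.012,0.0394,-0.0438,0,0.0287,0,1],[0.012,0.0394,-0.0438,0,0.0287,0,1],[0.012,0.0394,-0.0438,0,0.0287,0,1],[0.012,0.0394,-0.0438,0,0.0287,0,1],[0.012,0.0394,-0.0438,0,0.0287,0,1],[0.012,0.0394,-0.0438,0,0.0287,0,1]]]'

```text
clock: 28.25
tool_pos: [0.5034, -0.0021, 0.3602]
orientation: [-0.005, 0.606, 0.796, -0.003]
wrist_force: [0.4, 0.7, -0.3]
opening: 0.0856
grip_force: 0.0
```

```bash
python3 - <<'E'
from h import *
st(); snap('wrist','w12')
E
```

```text
t 28.25 p [ 0.5034 -0.0021  0.3602] z [-0.0113  0.0001 -0.9999] y [ 0.9639  0.266  -0.0109] F [ 0.4  0.7 -0.3] open 0.08555462393891822 grip 0.0 q [ 0.71  0.05 -0.81  1.55  0.04  1.56  0.16]
```

View pics/w12.png

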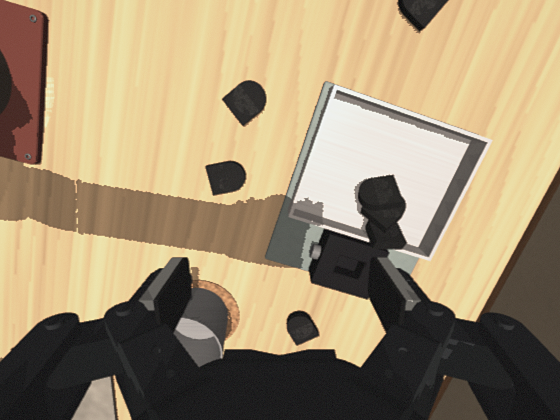

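The wrist view shows strays A at (244,103), B at (226,177), C at (425,8) and D at (302,327). In the tray, two heels lie at (378,195), and one leans on the socket-side wall at (388,235). The tin stands on its pad.

```bash
cat >> h.py <<'E'
def outline(d,uv,z=.018,th=45):
    l=cv2.connectedComponents((d['frame'].max(2)<th).astype(np.uint8))[1]; i=l[int(uv[1]),int(uv[0])]
    cs=cv2.findContours((l==i).astype(np.uint8),cv2.RETR_EXTERNAL,cv2.CHAIN_APPROX_NONE)[0][0][:,0]
    w=np.array([onz(d,*p,z)[:2] for p in cs],np.float32)*1000
    r=cv2.minAreaRect(w); ap=cv2.approxPolyDP(w.reshape(-1,1,2),4,True)[:,0]
    print('rect',np.round(r[0],1),np.round(r[1],1),round(r[2],1),'poly',np.round(ap).astype(int).tolist()); return w
E
python3 - <<'E'
from h import *
d=load('w12')
for n,uv in dict(A=(244,103),B=(226,177),D=(302,327)).items(): print(n); outline(d,uv,.018); 
print('C'); outline(load('s11'),(334,188),.018); outline(load('e11'),(202,292),.018)
w=load('w1'); print('B w1'); outline(w,(218,243)); outline(w,(110,40))
E
```

```text
A
rect [ 893.4 -399.1] [0. 0.] 0.0 poly [[893, -399]]
B
rect [ 893.4 -399.1] [0. 0.] 0.0 poly [[893, -399]]
D
rect [ 893.4 -399.1] [0. 0.] 0.0 poly [[893, -399]]
C
rect [633.3 262.7] [54.6 66.6] 63.2 poly [[620, 294], [603, 273], [620, 239], [649, 224], [666, 260], [666, 276]]
rect [625.6 275.8] [49.6 66.8] 67.6 poly [[646, 241], [661, 284], [618, 305], [600, 297], [595, 282], [598, 269], [613, 254]]
B w1
rect [515.8 294.1] [0. 0.] 0.0 poly [[516, 294]]
rect [515.8 294.1] [0. 0.] 0.0 poly [[516, 294]]
```

```bash
python3 - <<'E'
from h import *
d=load('w12');print(d['frame'][103,244],d['frame'][177,226],d['frame'][110,280])
for n,uv in dict(A=(244,103),B=(226,177),D=(302,327)).items(): print(n); outline(d,uv,.018,85)
w=load('w1'); print('B w1'); outline(w,(218,243),.018,85); outline(w,(110,40),.018,85)
E
```

```text
[50 53 57] [46 48 51] [152 207 236]
A
rect [427.4  75.2] [57.4 49.9] 52.5 poly [[430, 104], [414, 98], [392, 69], [430, 38], [455, 80], [447, 96]]
B
rect [423.8 -47.9] [60.  49.5] 26.7 poly [[436, -21], [418, -23], [388, -40], [408, -82], [447, -61], [451, -36]]
D
rect [ 620.3 -291.3] [50.9 68.5] 42.2 poly [[614, -258], [596, -268], [592, -282], [598, -304], [624, -332], [659, -301], [632, -266]]
B w1
rect [422.5 -53.9] [61.7 54.7] 26.7 poly [[408, -90], [446, -67], [450, -39], [437, -26], [416, -27], [386, -43]]
rect [ 618.5 -297.5] [53.7 64. ] 44.1 poly [[659, -302], [636, -277], [619, -270], [598, -274], [587, -291], [594, -310], [624, -335]]
```

```bash
python3 - <<'E'
from h import *
d=load('w12')
for uv in ((358,190),(378,175),(396,176),(405,215),(370,225),(404,247),(366,240)): print(uv,onz(d,*uv,.04).round(3))
rows((.427,.075,.10),(0,0,-1),(.78,-.63,0))
s=load('s11');e=load('e11')
E
```

```text
(358, 190) [ 0.629 -0.008  0.04 ]
(378, 175) [0.651 0.023 0.04 ]
(396, 176) [0.678 0.028 0.04 ]
(405, 215) [ 0.716 -0.027  0.04 ]
(370, 225) [ 0.668 -0.058  0.04 ]
(404, 247) [ 0.735 -0.079  0.04 ]
(366, 240) [ 0.671 -0.084  0.04 ]
n 7 row [ 0.0489 -0.0638  0.187 ] [-0.0011 -0.0001  0.0901] | tot mm [ 94.2 -51.8 262.1] deg [-0.7 -0.  54.2]
```

send_rows --commands '[[[0.049,-0.064,0.187,-0.001,0,0.09,1],[0.049,-0.064,0.187,-0.001,0,0.09,1],[0.049,-0.064,0.187,-0.001,0,0.09,1],[0.049,-0.064,0.187,-0.001,0,0.09,1],[0.049,-0.064,0.187,-0.001,0,0.09,1],[0.049,-0.064,0.187,-0.001,0,0.09,1],[0.049,-0.064,0.187,-0.001,0,0.09,1],[0,0,0,0,0,0,1],[0,0,0,0,0,0,1],[0,0,0,0,0,0,1]]]' --newtons 40

```text
clock: 29.3
tool_pos: [0.4267, 0.0738, 0.1011]
orientation: [0.003, 0.9, 0.435, 0.0]
wrist_force: [1.1, 0.5, 0.5]
opening: 0.0856
grip_force: 0.0
```

```bash
python3 - <<'E'
from h import *
st(); rows((.427,.075,.003),(0,0,-1),(.78,-.63,0),6)
d=snap('wrist','w13')
for th in (60,85,110):
    m=(d['frame'].max(2)<th)
    for i,s,c in blobs(d,m,800,(150,0,420,220))[0]: print(th,s,c.round(0))
E
```

```text
t 29.3 p [0.4267 0.0738 0.1011] z [ 0.0026 -0.0043 -1.    ] y [ 0.7835 -0.6214  0.0047] F [1.1 0.5 0.5] open 0.08559584447855863 grip 0.0 q [ 0.63  0.07 -0.92  2.09  0.07  1.01 -1.  ]
n 6 row [ 0.001  -0.0007  0.0818] [0.0005 0.0002 0.001 ] | tot mm [ 1.3 -1.  98.1] deg [0.3 0.1 0.5]
60 [ 246  169   62   76 4119] [277. 209.]
85 [ 245  169   64   77 4319] [277. 209.]
110 [ 245  168   64   78 4402] [277. 210.]
```

send_rows --commands '[[[0.001,0,0.0818,0,0,0.001,1],[0.001,0,0.0818,0,0,0.001,1],[0.001,0,0.0818,0,0,0.001,1],[0.001,0,0.0818,0,0,0.001,1],[0.001,0,0.0818,0,0,0.001,1],[0.001,0,0.0818,0,0,0.001,1],[0,0,0,0,0,0,1],[0,0,0,0,0,0,0],[0,0,0,0,0,0,0],[0,0,0,0,0,0,0]]]' --newtons 40

```text
clock: 30.35
tool_pos: [0.4274, 0.0747, 0.003]
orientation: [0.003, 0.903, 0.43, 0.0]
wrist_force: [-3.2, -1.2, 7.2]
opening: 0.0488
grip_force: 40.0
```

send_rows --commands '[[[0,0,0,0,0,0,0],[0,0,0,0,0,0,0],[0,0,0,0,0,0,0],[0,0,0,0,0,0,0],[0,0,-0.15,0,0,0,0],[0,0,-0.15,0,0,0,0],[0,0,-0.15,0,0,0,0],[0,0,-0.15,0,0,0,0],[0,0,-0.15,0,0,0,0],[0,0,0,0,0,0,0]]]'

```text
clock: 31.35
tool_pos: [0.4287, 0.076, 0.1558]
orientation: [0.004, 0.903, 0.43, 0.002]
wrist_force: [0.0, 0.7, -1.7]
opening: 0.0492
grip_force: 42.9
```

```bash
python3 - <<'E'
from h import *
st(); rows((.582,.058,.12),(0,0,-1),(0,-1,0))
E
```

```text
t 31.35 p [0.4287 0.076  0.1558] z [ 0.008  -0.0056 -1.    ] y [ 0.7762 -0.6305  0.0097] F [ 0.   0.7 -1.7] open 0.04924481581646549 grip 42.899528816342354 q [ 0.68 -0.02 -0.93  2.02 -0.01  1.12 -0.93]
n 7 row [0.0924 0.0665 0.026 ] [ 0.0008 -0.0005  0.0846] | tot mm [ 82.7 130.   37.1] deg [ 0.5 -0.3 50.9]
```

send_rows --commands '[[[0.0924,0.0665,0.026,0.0008,0,0.0846,0],[0.0924,0.0665,0.026,0.0008,0,0.0846,0],[0.0924,0.0665,0.026,0.0008,0,0.0846,0],[0.0924,0.0665,0.026,0.0008,0,0.0846,0],[0.0924,0.0665,0.026,0.0008,0,0.0846,0],[0.0924,0.0665,0.026,0.0008,0,0.0846,0],[0.0924,0.0665,0.026,0.0008,0,0.0846,0],[0,0,0,0,0,0,0],[0,0,0,0,0,0,0],[0,0,0,0,0,0,0]]]'

```text
clock: 32.35
tool_pos: [0.5787, 0.0583, 0.1151]
orientation: [-0.002, 1.0, 0.001, -0.001]
wrist_force: [0.1, -0.1, -0.4]
opening: 0.0493
grip_force: 42.9
```

send_rows --commands '[[[0,0,0.15,0,0,0,0],[0,0,0.15,0,0,0,0],[0,0,0.15,0,0,0,0],[0,0,0,0,0,0,0],[0,0,0,0,0,0,0.75],[0,0,0,0,0,0,0.75],[0,0,0,0,0,0,0.75],[0,0,0,0,0,0,0.75],[0,0,-0.15,0,0,0,0.75],[0,0,-0.15,0,0,0,0.75]]]'

```text
clock: 33.35
tool_pos: [0.5787, 0.0576, 0.0856]
orientation: [-0.002, 1.0, 0.0, -0.002]
wrist_force: [0.5, 1.1, 0.0]
opening: 0.0642
grip_force: 0.0
```

send_rows --commands '[[[0,0,-0.2,0,0,0,1],[0,0,-0.2,0,0,0,1],[0,0,-0.2,0,0,0,1],[0,0,0,0,0,0,1],[0,0,0,0,0,0,1],[0,0,0,0,0,0,1],[0,0,0,0,0,0,1],[0,0,0,0,0,0,1],[0,0,0,0,0,0,1],[0,0,0,0,0,0,1]]]'

```text
clock: 34.35
tool_pos: [0.5796, 0.0573, 0.2047]
orientation: [-0.002, 1.0, 0.0, -0.002]
wrist_force: [-0.6, 0.1, -0.5]
opening: 0.0855
grip_force: 0.0
```

```bash
python3 - <<'E'
from h import *
st(); d=snap('scene','s14')
for c,a,r in heels(d,(200,130,400,330),z=.009): print(c.round(1),a,np.round(r[0],0),np.round(r[1],0),round(r[2]))
rows((.423,-.050,.10),(0,0,-1),(.43,-.90,0))
E
```

```text
t 34.35 p [0.5796 0.0573 0.2047] z [-0.0031  0.0032 -1.    ] y [ 0.0001 -1.     -0.0032] F [-0.6  0.1 -0.5] open 0.0854581016223422 grip 0.0 q [ 0.48  0.31 -0.79  1.64  0.22  1.29 -1.92]
[355.9 153.9] 104 [630. 467.] [ 21. 119.] 19
[334.3 188.5] 201 [631. 271.] [55. 67.] 63
[290.1 220.2] 262 [568.  71.] [61. 68.] 84
[232.4 229.1] 239 [422. -51.] [55. 57.] 29
[305.2 248.4] 381 [664.  -9.] [66. 90.] 26
[279.5 270.5] 1698 [ 644. -116.] [134. 245.] 87
[389.9 311.1] 964 [969. -69.] [308.  31.] 90
[245.4 317.3] 277 [ 622. -297.] [45. 64.] 45
n 5 row [-0.1744  0.0786  0.105 ] [-0.0005  0.0003 -0.0594] | tot mm [-156.3  107.6  104.9] deg [ -0.2   0.1 -25.5]
```

send_rows --commands '[[[-0.174,0.079,0.105,0,0,-0.0594,1],[-0.174,0.079,0.105,0,0,-0.0594,1],[-0.174,0.079,0.105,0,0,-0.0594,1],[-0.174,0.079,0.105,0,0,-0.0594,1],[-0.174,0.079,0.105,0,0,-0.0594,1],[0,0,0,0,0,0,1],[0,0,0,0,0,0,1],[0,0,0,0,0,0,1],[0,0,0,0,0,0,1],[0,0,0,0,0,0,1]]]'

```text
clock: 35.4
tool_pos: [0.4243, -0.0494, 0.1005]
orientation: [-0.002, 0.975, 0.221, -0.0]
wrist_force: [0.7, -0.7, 0.1]
opening: 0.0855
grip_force: 0.0
```

```bash
python3 - <<'E'
from h import *
st(); rows((.423,-.051,.003),(0,0,-1),(.43,-.90,0),6)
d=snap('wrist','w15')
for i,s,c in blobs(d,d['frame'].max(2)<85,800,(150,0,420,230))[0]: print(s,c.round(0))
E
```

```text
t 35.4 p [ 0.4243 -0.0494  0.1005] z [-0.0017  0.0034 -1.    ] y [ 0.4318 -0.9019 -0.0038] F [ 0.7 -0.7  0.1] open 0.08550450807339302 grip 0.0 q [ 0.82  0.05 -0.81  2.1   0.04  1.01 -1.13]
n 6 row [-0.0016  0.0009  0.0813] [-0.0004  0.      0.0001] | tot mm [-1.9  1.3 97.5] deg [-0.2  0.   0. ]
[247   0 151  88 844] [319.  42.]
[ 247  173   64   76 4288] [279. 213.]
```

send_rows --commands '[[[-0.001,0,0.081,0,0,0,1],[-0.001,0,0.081,0,0,0,1],[-0.001,0,0.081,0,0,0,1],[-0.001,0,0.081,0,0,0,1],[-0.001,0,0.081,0,0,0,1],[-0.001,0,0.081,0,0,0,1],[0,0,0,0,0,0,1],[0,0,0,0,0,0,0],[0,0,0,0,0,0,0],[0,0,0,0,0,0,0]]]' --newtons 40

```text
clock: 36.45
tool_pos: [0.4229, -0.0504, 0.004]
orientation: [-0.001, 0.975, 0.221, -0.0]
wrist_force: [-1.3, 0.6, 3.6]
opening: 0.0489
grip_force: 40.7
```

send_rows --commands '[[[0,0,0,0,0,0,0],[0,0,0,0,0,0,0],[0,0,0,0,0,0,0],[0,0,0,0,0,0,0],[0,0,-0.15,0,0,0,0],[0,0,-0.15,0,0,0,0],[0,0,-0.15,0,0,0,0],[0,0,-0.15,0,0,0,0],[0,0,-0.15,0,0,0,0],[0,0,0,0,0,0,0]]]'

```text
clock: 37.45
tool_pos: [0.425, -0.051, 0.1571]
orientation: [0.0, 0.975, 0.221, 0.002]
wrist_force: [1.2, -0.9, -1.0]
opening: 0.0487
grip_force: 42.3
```

```bash
python3 - <<'E'
from h import *
st(); rows((.580,-.020,.12),(0,0,-1),(0,-1,0),6)
E
```

```text
t 37.45 p [ 0.425  -0.051   0.1571] z [ 0.0041  0.     -1.    ] y [ 0.4309 -0.9024  0.0017] F [ 1.2 -0.9 -1. ] open 0.04865582720135958 grip 42.279527485370636 q [ 0.87 -0.04 -0.82  2.04 -0.03  1.13 -1.06]
n 6 row [0.1325 0.0082 0.0312] [ 0.0001 -0.0004  0.0495] | tot mm [153.2  38.7  37.7] deg [ 0.1 -0.2 25.5]
```

send_rows --commands '[[[0.1325,0.0085,0.0312,0,0,0.0495,0],[0.1325,0.0085,0.0312,0,0,0.0495,0],[0.1325,0.0085,0.0312,0,0,0.0495,0],[0.1325,0.0085,0.0312,0,0,0.0495,0],[0.1325,0.0085,0.0312,0,0,0.0495,0],[0.1325,0.0085,0.0312,0,0,0.0495,0],[0,0,0,0,0,0,0],[0,0,0,0,0,0,0],[0,0,0,0,0,0,0],[0,0,0,0,0,0,0]]]'

```text
clock: 38.45
tool_pos: [0.5768, -0.0202, 0.1155]
orientation: [-0.001, 1.0, 0.0, -0.001]
wrist_force: [0.2, 1.0, 0.5]
opening: 0.0485
grip_force: 42.2
```

send_rows --commands '[[[0,0,0.14,0,0,0,0],[0,0,0.14,0,0,0,0],[0,0,0.14,0,0,0,0],[0,0,0,0,0,0,0],[0,0,0,0,0,0,0.66],[0,0,0,0,0,0,0.66],[0,0,0,0,0,0,0.66],[0,0,0,0,0,0,0.66],[0,0,-0.15,0,0,0,0.66],[0,0,-0.15,0,0,0,0.66]]]'

```text
clock: 39.45
tool_pos: [0.5768, -0.0198, 0.0918]
orientation: [-0.002, 1.0, 0.0, -0.002]
wrist_force: [0.8, 0.2, 1.0]
opening: 0.0565
grip_force: 0.0
```

send_rows --commands '[[[0,0,-0.2,0,0,0,1],[0,0,-0.2,0,0,0,1],[0,0,-0.2,0,0,0,1],[0,0,0,0,0,0,1],[0,0,0,0,0,0,1],[0,0,0,0,0,0,1],[0,0,0,0,0,0,1],[0,0,0,0,0,0,1],[0,0,0,0,0,0,1],[0,0,0,0,0,0,1]]]'

```text
clock: 40.45
tool_pos: [0.5775, -0.0202, 0.2108]
orientation: [-0.002, 1.0, 0.0, -0.002]
wrist_force: [0.5, -0.9, 0.6]
opening: 0.0855
grip_force: 0.0
```

```bash
python3 - <<'E'
from h import *
st(); d=snap('scene','s16')
for c,a,r in heels(d,(200,130,400,330),z=.009): print(c.round(1),a,np.round(r[0],0),np.round(r[1],0),round(r[2]))
rows((.620,-.297,.10),(0,0,-1),(.75,.66,0));rows((.620,-.297,.10),(0,0,-1),(-.75,-.66,0))
E
```

```text
t 40.45 p [ 0.5775 -0.0202  0.2108] z [-0.0031  0.0033 -1.    ] y [ 0.0001 -1.     -0.0033] F [ 0.5 -0.9  0.6] open 0.08548136781856318 grip 0.0 q [ 0.64  0.3  -0.81  1.64  0.22  1.3  -1.78]
[355.8 153.8] 97 [631. 465.] [ 21. 122.] 17
[334.2 188.5] 199 [631. 271.] [55. 67.] 63
[290.1 220.2] 255 [568.  72.] [61. 67.] 87
[277.5 236.9] 278 [566.  -8.] [65. 62.] 2
[305.4 248.4] 370 [666.  -8.] [63. 90.] 26
[274.8 270.2] 2054 [ 644. -116.] [134. 244.] 87
[390.1 310.7] 941 [969. -70.] [309.  31.] 90
[245.3 317.3] 276 [ 622. -297.] [44. 63.] 44
n 17 row [-0.0828  0.0623  0.0326] [-0.0002 -0.0001 -0.0899] | tot mm [ 42.7 277.2 109.9] deg [  -0.3   -0.1 -131.3]
n 7 row [0.1018 0.1793 0.0788] [-0.0002  0.0004  0.0809] | tot mm [ 42.7 277.2 109.9] deg [-0.1  0.2 48.7]
```

send_rows --commands '[[[0.1018,0.1793,0.0788,0,0,0.081,1],[0.1018,0.1793,0.0788,0,0,0.081,1],[0.1018,0.1793,0.0788,0,0,0.081,1],[0.1018,0.1793,0.0788,0,0,0.081,1],[0.1018,0.1793,0.0788,0,0,0.081,1],[0.1018,0.1793,0.0788,0,0,0.081,1],[0.1018,0.1793,0.0788,0,0,0.081,1],[0,0,0,0,0,0,1],[0,0,0,0,0,0,1],[0,0,0,0,0,0,1]]]'

```text
clock: 41.5
tool_pos: [0.6204, -0.2954, 0.1003]
orientation: [-0.001, 0.911, -0.412, -0.002]
wrist_force: [0.4, 0.9, 0.7]
opening: 0.0857
grip_force: 0.0
```

```bash
python3 - <<'E'
from h import *
st(); rows((.6215,-.2985,.003),(0,0,-1),(-.75,-.66,0),6)
d=snap('wrist','w17')
for i,s,c in blobs(d,d['frame'].max(2)<85,800,(150,0,420,230))[0]: print(s,c.round(0),onz(d,*c,.012)); outline(d,c,.018,85)
E
```

```text
t 41.5 p [ 0.6204 -0.2954  0.1003] z [-0.0018  0.0039 -1.    ] y [-0.7502 -0.6612 -0.0012] F [0.4 0.9 0.7] open 0.08565078276506732 grip 0.0 q [ 0.75  0.55 -0.51  1.49  0.28  1.18 -2.23]
n 6 row [0.0027 0.0011 0.081 ] [-0.0001  0.0005  0.0001] | tot mm [ 3.4  1.4 97.2] deg [-0.1  0.2  0. ]
[ 344    0   83  101 2771] [368.  59.] [ 0.6472 -0.4187  0.012 ]
rect [ 641.3 -417.9] [33.9 77.7] 78.8 poly [[677, -437], [668, -415], [648, -402], [622, -405], [600, -427], [632, -417], [656, -425], [672, -441]]
[ 390    0   87   84 1477] [415.  48.] [ 0.6282 -0.4449  0.012 ]
rect [ 621.7 -444.9] [79.8 22.4] 1.2 poly [[662, -451], [641, -436], [619, -434], [600, -440], [582, -457], [609, -442], [640, -445], [656, -455]]
[ 244  166   67   78 4458] [278. 202.] [ 0.6255 -0.3001  0.012 ]
rect [ 624.3 -298.8] [49.3 61.8] 43.8 poly [[629, -337], [662, -302], [634, -275], [617, -270], [600, -279], [596, -298]]
```

send_rows --commands '[[[0.004,0,0.081,0,0,0,1],[0.004,0,0.081,0,0,0,1],[0.004,0,0.081,0,0,0,1],[0.004,0,0.081,0,0,0,1],[0.004,0,0.081,0,0,0,1],[0.004,0,0.081,0,0,0,1],[0,0,0,0,0,0,1],[0,0,0,0,0,0,0],[0,0,0,0,0,0,0],[0,0,0,0,0,0,0]]]' --newtons 40

```text
clock: 42.55
tool_pos: [0.6236, -0.3005, 0.0042]
orientation: [-0.001, 0.911, -0.413, -0.001]
wrist_force: [-0.9, -0.5, -0.9]
opening: 0.0486
grip_force: 41.4
```

send_rows --commands '[[[0,0,0,0,0,0,0],[0,0,0,0,0,0,0],[0,0,0,0,0,0,0],[0,0,0,0,0,0,0],[0,0,-0.15,0,0,0,0],[0,0,-0.15,0,0,0,0],[0,0,-0.15,0,0,0,0],[0,0,-0.15,0,0,0,0],[0,0,-0.15,0,0,0,0],[0,0,0,0,0,0,0]]]'

```text
clock: 43.55
tool_pos: [0.6253, -0.3013, 0.158]
orientation: [-0.001, 0.911, -0.413, 0.002]
wrist_force: [0.7, 0.2, 0.2]
opening: 0.0489
grip_force: 41.7
```

```bash
python3 - <<'E'
from h import *
st(); rows((.718,.056,.14),(0,0,-1),(0,-1,0),10)
E
```

```text
t 43.55 p [ 0.6253 -0.3013  0.158 ] z [ 0.0041 -0.0001 -1.    ] y [-0.7517 -0.6595 -0.003 ] F [0.7 0.2 0.2] open 0.048867590136087366 grip 41.652632161276415 q [ 0.75  0.52 -0.52  1.42  0.26  1.27 -2.21]
n 10 row [-0.0404 -0.1858  0.0092] [-0.0001 -0.0003 -0.0567] | tot mm [-207.5 -305.3   18.4] deg [ -0.1  -0.2 -48.7]
```

send_rows --commands '[[[-0.0404,-0.1858,0.0092,0,0,-0.0567,0],[-0.0404,-0.1858,0.0092,0,0,-0.0567,0],[-0.0404,-0.1858,0.0092,0,0,-0.0567,0],[-0.0404,-0.1858,0.0092,0,0,-0.0567,0],[-0.0404,-0.1858,0.0092,0,0,-0.0567,0],[-0.0404,-0.1858,0.0092,0,0,-0.0567,0],[-0.0404,-0.1858,0.0092,0,0,-0.0567,0],[-0.0404,-0.1858,0.0092,0,0,-0.0567,0],[-0.0404,-0.1858,0.0092,0,0,-0.0567,0],[-0.0404,-0.1858,0.0092,0,0,-0.0567,0]]]'

```text
clock: 44.55
tool_pos: [0.7153, 0.0581, 0.1342]
orientation: [-0.002, 1.0, 0.002, -0.002]
wrist_force: [1.6, -0.1, -1.1]
opening: 0.049
grip_force: 41.6
```

```bash
python3 - <<'E'
from h import *
st(); rows((.718,.057,.032),(0,0,-1),(0,-1,0),4)
E
```

```text
t 44.55 p [0.7153 0.0581 0.1342] z [-0.0032  0.0031 -1.    ] y [ 0.0034 -1.     -0.0031] F [ 1.6 -0.1 -1.1] open 0.04898679165996295 grip 41.60871338099241 q [ 0.33  0.64 -0.73  1.36  0.42  1.31 -1.97]
n 4 row [0.0036 0.0016 0.1278] [-0.0005  0.0005  0.0006] | tot mm [  3.    1.4 102.2] deg [-0.2  0.2  0.2]
```

send_rows --commands '[[[0.0036,0.0016,0.128,0,0,0,0],[0.0036,0.0016,0.128,0,0,0,0],[0.0036,0.0016,0.128,0,0,0,0],[0.0036,0.0016,0.128,0,0,0,0],[0,0,0,0,0,0,0.75],[0,0,0,0,0,0,0.75],[0,0,0,0,0,0,0.75],[0,0,0,0,0,0,0.75],[0,0,-0.15,0,0,0,0.75],[0,0,-0.15,0,0,0,0.75]]]'

```text
clock: 45.55
tool_pos: [0.7181, 0.0554, 0.0938]
orientation: [-0.002, 1.0, -0.0, -0.002]
wrist_force: [-0.1, -0.8, 0.1]
opening: 0.0643
grip_force: 0.0
```

send_rows --commands '[[[0,0,-0.2,0,0,0,1],[0,0,-0.2,0,0,0,1],[0,0,-0.2,0,0,0,1],[0,0,0,0,0,0,1],[0,0,0,0,0,0,1],[0,0,0,0,0,0,1],[0,0,0,0,0,0,1],[0,0,0,0,0,0,1],[0,0,0,0,0,0,1],[0,0,0,0,0,0,1]]]'

```text
clock: 46.55
tool_pos: [0.7186, 0.0551, 0.2123]
orientation: [-0.002, 1.0, 0.0, -0.002]
wrist_force: [-0.3, -1.2, 0.5]
opening: 0.0853
grip_force: 0.0
```

```bash
python3 - <<'E'
from h import *
st(); d=snap('scene','s18'); e=snap('side','e18')
for n,D,roi in (('s',d,(200,130,400,330)),('e',e,(80,90,450,380))):
  for c,a,r in heels(D,roi,z=.009): print(n,c.round(1),a,np.round(r[0],0),np.round(r[1],0),round(r[2]))
rows((.630,.271,.10),(0,0,-1),(.39,.92,0));rows((.630,.271,.10),(0,0,-1),(-.39,-.92,0))
E
```

```text
t 46.55 p [0.7186 0.0551 0.2123] z [-0.0031  0.0031 -1.    ] y [ 0.     -1.     -0.0031] F [-0.3 -1.2  0.5] open 0.08529432420912832 grip 0.0 q [ 0.33  0.6  -0.74  1.25  0.39  1.44 -1.95]
s [290.1 220.3] 254 [568.  71.] [59. 67.] 87
s [277.5 236.9] 275 [566.  -8.] [59. 65.] 89
s [329.  238.2] 260 [708.  66.] [57. 62.] 5
s [305.6 248.6] 380 [668.  -8.] [66. 90.] 28
s [279.  270.8] 2180 [ 652. -116.] [271. 148.] 5
s [390.8 309.2] 900 [969. -68.] [305.  31.] 90
e [209.2 118.7] 1848 [1114. -498.] [173. 694.] 34
e [262.5 190.3] 1253 [ 691. -131.] [250. 145.] 75
e [221.5 218.4] 292 [727.  30.] [66. 61.] 2
e [278.8 216.4] 200 [594. -45.] [61. 47.] 88
e [264.5 233.6] 215 [598.  36.] [59. 47.] 89
e [202.2 292.2] 429 [631. 270.] [50. 67.] 66
e [118.  301.9] 284 [779. 370.] [36. 51.] 55
n 20 row [ 0.0645 -0.0498  0.0282] [-0.0002 -0.0001 -0.0914] | tot mm [ -88.4 -215.5  113.5] deg [  -0.3   -0.2 -157. ]
n 6 row [-0.1033 -0.166   0.0943] [-0.0003  0.0004  0.0445] | tot mm [ -88.4 -215.5  113.5] deg [-0.1  0.2 23. ]
```

send_rows --commands '[[[0,0,0,0,0,-0.0914,1],[0,0,0,0,0,-0.0914,1],[0,0,0,0,0,-0.0914,1],[0,0,0,0,0,-0.0914,1],[0,0,0,0,0,-0.0914,1],[0,0,0,0,0,-0.0914,1],[0,0,0,0,0,-0.0914,1],[0,0,0,0,0,-0.0914,1],[0,0,0,0,0,-0.0914,1],[0,0,0,0,0,-0.0914,1]]]'

```text
clock: 47.65
tool_pos: [0.7188, 0.055, 0.2127]
orientation: [-0.002, 0.772, 0.635, -0.0]
wrist_force: [-0.3, -0.8, -0.3]
opening: 0.0854
grip_force: 0.0
```

send_rows --commands '[[[0,0,0,0,0,-0.0914,1],[0,0,0,0,0,-0.0914,1],[0,0,0,0,0,-0.0914,1],[0,0,0,0,0,-0.0914,1],[0,0,0,0,0,-0.0914,1],[0,0,0,0,0,-0.0914,1],[0,0,0,0,0,-0.0914,1],[0,0,0,0,0,-0.0914,1],[0,0,0,0,0,-0.0914,1],[0,0,0,0,0,-0.0914,1]]]'

```text
clock: 48.65
tool_pos: [0.7188, 0.0549, 0.2127]
orientation: [-0.002, 0.196, 0.981, 0.001]
wrist_force: [-0.6, -0.2, -0.6]
opening: 0.0851
grip_force: 0.0
```

send_rows --commands '[[[0.138,0.137,0.0935,0,0,0,1],[0.138,0.137,0.0935,0,0,0,1],[0.138,0.137,0.0935,0,0,0,1],[0.138,0.137,0.0935,0,0,0,1],[0.138,0.137,0.0935,0,0,0,1],[0.138,0.137,0.0935,0,0,0,1],[0,0,0,0,0,0,1],[0,0,0,0,0,0,1],[0,0,0,0,0,0,1],[0,0,0,0,0,0,1]]]'

```text
clock: 49.65
tool_pos: [0.6311, 0.2698, 0.1018]
orientation: [-0.001, 0.2, 0.98, 0.001]
wrist_force: [-0.7, -0.5, -0.3]
opening: 0.0857
grip_force: 0.0
```

```bash
python3 - <<'E'
from h import *
st(); rows((.631,.271,.003),(0,0,-1),(.39,.92,0),6)
d=snap('wrist','w19')
for i,s,c in blobs(d,d['frame'].max(2)<85,800,(150,0,420,230))[0]: print(s,c.round(0),onz(d,*c,.012)); outline(d,c,.018,85)
E
```

```text
t 49.65 p [0.6311 0.2698 0.1018] z [-0.0017  0.0029 -1.    ] y [0.3915 0.9202 0.002 ] F [-0.7 -0.5 -0.3] open 0.08571571700119099 grip 0.0 q [ 0.28  0.82 -1.18  1.47  0.76  1.36  0.22]
n 6 row [0.0003 0.0008 0.0824] [ 0.0002 -0.0003 -0.0001] | tot mm [ 0.3  0.8 98.8] deg [ 0.1 -0.2 -0.1]
[ 250  169   63   77 4281] [281. 210.] [0.6317 0.2706 0.012 ]
rect [629.2 272.3] [49.1 62.2] 65.4 poly [[599, 272], [611, 254], [647, 237], [667, 282], [634, 296], [617, 297], [602, 288]]
```

send_rows --commands '[[[0,0.001,0.082,0,0,0,1],[0,0.001,0.082,0,0,0,1],[0,0.001,0.082,0,0,0,1],[0,0.001,0.082,0,0,0,1],[0,0.001,0.082,0,0,0,1],[0,0.001,0.082,0,0,0,1],[0,0,0,0,0,0,1],[0,0,0,0,0,0,0],[0,0,0,0,0,0,0],[0,0,0,0,0,0,0]]]' --newtons 40

```text
clock: 50.7
tool_pos: [0.6307, 0.2732, 0.0044]
orientation: [-0.001, 0.199, 0.98, 0.002]
wrist_force: [-0.1, -0.7, -0.0]
opening: 0.0488
grip_force: 41.7
```

send_rows --commands '[[[0,0,0,0,0,0,0],[0,0,0,0,0,0,0],[0,0,0,0,0,0,0],[0,0,0,0,0,0,0],[0,0,-0.15,0,0,0,0],[0,0,-0.15,0,0,0,0],[0,0,-0.15,0,0,0,0],[0,0,-0.15,0,0,0,0],[0,0,-0.15,0,0,0,0],[0,0,0,0,0,0,0]]]'

```text
clock: 51.7
tool_pos: [0.6317, 0.2737, 0.1578]
orientation: [0.001, 0.198, 0.98, 0.003]
wrist_force: [0.1, 0.4, -0.1]
opening: 0.049
grip_force: 41.8
```

```bash
python3 - <<'E'
from h import *
st(); rows((.650,.065,.12),(0,0,-1),(0,1,0),8)
E
```

```text
t 51.7 p [0.6317 0.2737 0.1578] z [ 0.0027  0.0058 -1.    ] y [0.3891 0.9212 0.0064] F [ 0.1  0.4 -0.1] open 0.048981130411221985 grip 41.80217206478119 q [ 0.28  0.77 -1.21  1.41  0.71  1.44  0.25]
n 8 row [-0.0405 -0.1255  0.0232] [ 0.0005  0.0001 -0.0333] | tot mm [ -98.1 -185.4   36.6] deg [  0.4   0.1 -22.9]
```

send_rows --commands '[[[-0.0405,-0.1255,0.0232,0.0005,0,-0.0333,0],[-0.0405,-0.1255,0.0232,0.0005,0,-0.0333,0],[-0.0405,-0.1255,0.0232,0.0005,0,-0.0333,0],[-0.0405,-0.1255,0.0232,0.0005,0,-0.0333,0],[-0.0405,-0.1255,0.0232,0.0005,0,-0.0333,0],[-0.0405,-0.1255,0.0232,0.0005,0,-0.0333,0],[-0.0405,-0.1255,0.0232,0.0005,0,-0.0333,0],[-0.0405,-0.1255,0.0232,0.0005,0,-0.0333,0],[0,0,0,0,0,0,0],[0,0,0,0,0,0,0]]]'

```text
clock: 52.7
tool_pos: [0.6484, 0.0628, 0.115]
orientation: [-0.002, 0.001, 1.0, -0.001]
wrist_force: [0.4, 0.4, -0.4]
opening: 0.0489
grip_force: 41.8
```

```bash
python3 - <<'E'
from h import *
st(); rows((.650,.065,.036),(0,0,-1),(0,1,0),4)
E
```

```text
t 52.7 p [0.6484 0.0628 0.115 ] z [-0.0047 -0.0025 -1.    ] y [ 0.0019  1.     -0.0026] F [ 0.4  0.4 -0.4] open 0.048948773378673746 grip 41.77779883146286 q [ 0.66  0.78 -1.25  1.55  0.75  1.37  0.91]
n 4 row [-0.0023  0.0029  0.0987] [-0.0004 -0.0008 -0.0003] | tot mm [-2.   2.4 79. ] deg [-0.1 -0.3 -0.1]
```

send_rows --commands '[[[-0.0023,0.003,0.0987,0,0,0,0],[-0.0023,0.003,0.0987,0,0,0,0],[-0.0023,0.003,0.0987,0,0,0,0],[-0.0023,0.003,0.0987,0,0,0,0],[0,0,0,0,0,0,0.66],[0,0,0,0,0,0,0.66],[0,0,0,0,0,0,0.66],[0,0,0,0,0,0,0.66],[0,0,-0.15,0,0,0,0.66],[0,0,-0.15,0,0,0,0.66]]]'

```text
clock: 53.7
tool_pos: [0.6501, 0.0657, 0.0975]
orientation: [-0.002, 0.0, 1.0, -0.001]
wrist_force: [0.2, -0.8, 1.5]
opening: 0.0564
grip_force: 0.0
```

send_rows --commands '[[[0,0,-0.2,0,0,0,1],[0,0,-0.2,0,0,0,1],[0,0,-0.2,0,0,0,1],[0,0,-0.2,0,0,0,1],[0,0,-0.2,0,0,0,1],[0,0,-0.2,0,0,0,1],[0,0,-0.2,0,0,0,1],[0,0,0,0,0,0,1],[0,0,0,0,0,0,1],[0,0,0,0,0,0,1]]]'

```text
clock: 54.7
tool_pos: [0.6512, 0.0665, 0.3762]
orientation: [-0.002, -0.0, 1.0, -0.002]
wrist_force: [-0.2, -1.0, -0.3]
opening: 0.0856
grip_force: 0.0
```

```bash
python3 - <<'E'
from h import *
st(); rows((.71,.02,.34),(0,0,-1),(0,1,0),4);rows((.64,.02,.34),(0,0,-1),(1,0.0,0))
E
```

```text
t 54.7 p [0.6512 0.0665 0.3762] z [-0.0042 -0.0033 -1.    ] y [-0.0001  1.     -0.0033] F [-0.2 -1.  -0.3] open 0.0856435461752607 grip 0.0 q [ 0.56  0.58 -1.25  1.15  0.56  1.77  1.06]
n 4 row [-0.0736 -0.058   0.0452] [-0.0005 -0.0007  0.    ] | tot mm [-58.9 -46.4  36.1] deg [-0.2 -0.2  0. ]
n 12 row [-0.0103 -0.0195  0.0151] [-0.0003 -0.      0.0873] | tot mm [ 11.1 -46.4  36.4] deg [-0.3 -0.  90. ]
```

```bash
python3 - <<'E'
from h import *
w=snap('wrist','w20');d=snap('scene','s20');e=snap('side','e20')
f=lambda im,sz,a:cv2.convertScaleAbs(cv2.resize(im,sz,interpolation=cv2.INTER_CUBIC),alpha=a,beta=15)
A=cv2.resize(w['frame'],(400,300)); B=f(d['frame'][190:310,225:385],(400,300),2.2); C=f(e['frame'][155:275,170:330],(400,300),2.0)
D=f(d['frame'][140:170,274:314],(400,300),1.6)
im=np.vstack([np.hstack([A,B]),np.hstack([C,D])]); cv2.imwrite('pics/z20.png',im); print(w['frame'].max())
E
```

```text
255
```

View pics/z20.png

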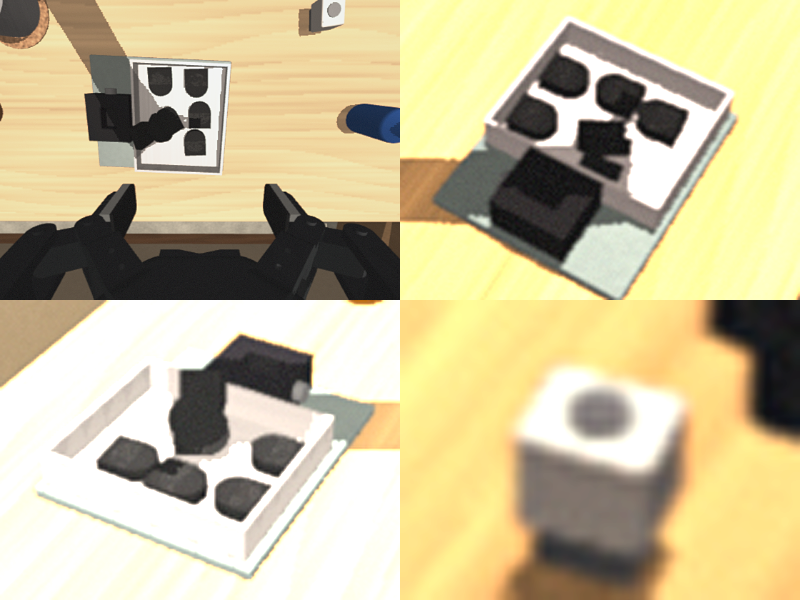

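The four strays lie flat in the tray. The poured heels form a pile at about (155,128) in the wrist quarter of the picture. One of them leans on the -y wall, with its upper edge near side-view pixels (237..260,184). I'll measure how far it pokes out.

```bash
python3 - <<'E'
from h import *
for n,x0,x1,y0,y1 in (('s20',290,325,234,266),('e20',228,272,178,222)):
    g=load(n)['frame'].max(2); print(n,x0,y0)
    for y in range(y0,y1): print(y,''.join('@%#*+=-:. '[min(9,int(v)//14)] for v in g[y,x0:x1]))
e=load('e20');print(onz(e,237,184,.06),onz(e,260,184,.06))
w=load('w20')
g=w['frame'].max(2); print('w')
for y in range(145,222,2): print(y,''.join('@%#*+=-:. '[min(9,int(v)//24)] for v in g[y,165:265]))
E
```

```text
s20 290 234
234                 -+#@@@@@@@@@%%%@%%%
235                   :+#%@@@@@%#*%@%%%
236                     =*#%%@@#=-#%@%%
237        :::::.      -+++*#%%*=-#@%%@
238       +######***+=+#####%#*==*%@%@%
239       *@@@@@@@@@@@@@@@@@%+-..+@@@%%
240       *@@@@@@@@@@@@@@@@@#-   +@@@@%
241      .#@@@@@@@@@@@@@@@@@%+   -#@@@@
242      :#@@@@@@@@@@@@@@@@@%+    =%@@@
243      :#@@@@@@@@@@@@@@@@@#:     =#@@
244      -%@@@@@@@@@@@@@@@@@#:      -#%
245      =%@@@@@@@@@@@@@@@@@%*=:     :=
246     :*%@@@@@@@@@@@@@@@@@@@%+       
247     -*%@@@@@@@@@@@@@@@@@@@@+       
248 :::-+*%@@@@@@@@@@@@@@@@@@@%=       
249 +++++*%@@@@@@@@@@@@@@@@@@@%-       
250 ++++++*%@@@@@@@@@@@@@@@@@@%=       
251 =++++++*#@@@@@@@@@@@@@@@@@#-       
252 +=====+*%@@@@@@@%####*####+.       
253 ++===++*%@@@@@@@%#*+++++++=        
254 +++==+*%@@@@@@@@@%##*+++=+=.       
255 #*++++*%@@@@@@@@@@@@%%**+++-       
256 @%#*+++*%%@@@@@@@@@@@@@%*++=       
257 @@@%#*+++*#%@@@@@@@@@@@%*+=.       
258 @@@@@%#*+++*#%@@@@@@@@@#*+=.       
259 @@@@@@@%#*+++*#%@@@@@@%*++-        
260 @@@@@@@@@%#*+++*#%@@@@%*+=.        
261 @@@@
[... 5765 characters left out ...]
                         +%#####
209 :::::::::::::::::::::-=-=+###%%%%#*+==.                                                      =#%####
211 ::::::::::::::::::::::---=*****++---:.                                                       =#%####
213 ::::::::::::::::::::::---=******+=-                                                          =#%####
215 :::::::::::::::::::::::--=*****+.                                                             *%%###
217 :::::::::::::::::::::::--=+****+.                                                             =*****
219 :::::::::::::::::::::::--=+*++++.                                                                   
221 ::::::::::::::::::::::. :-++++++:
```

The scene view shows the wall rim unbroken in front of the leaning heel, so that heel is inside the wall. I'll check the pile's height by triangulation and move over the plug.

```bash
python3 - <<'E'
from h import *
s=load('s20');e=load('e20');w=load('w12')
def T(n,*o):
    x=tri(*o);print(n,x.round(4),[np.abs(proj(d,x)-(u,v)).max().round(1) for d,u,v in o])
T('topedge +x end',(e,241,183),(s,315,252));T('topedge -x end',(e,258,183),(s,297,252))
T('h1 corner',(w,396,176),(s,310,238.5));T('h1 left',(w,357,188),(s,296,239))
T('h1 cnr2',(w,402,200),(s,316,251))
T('low piece R',(w,404,247),(s,314,254));T('low piece L',(w,366,243),(s,296,254))
rows((.452,.308,.22),(0,0,-1),(1,0,0))
E
```

```text
topedge +x end [ 0.7125 -0.0499  0.0817] [np.float64(0.3), np.float64(0.3)]
topedge -x end [ 0.6688 -0.0735  0.0805] [np.float64(0.6), np.float64(0.6)]
h1 corner [0.6717 0.023  0.0392] [np.float64(5.5), np.float64(2.6)]
h1 left [ 0.6283 -0.0057  0.0369] [np.float64(0.3), np.float64(0.2)]
h1 cnr2 [ 0.7033 -0.0085  0.0304] [np.float64(2.1), np.float64(1.1)]
low piece R [ 0.7129 -0.0627  0.0865] [np.float64(2.2), np.float64(1.1)]
low piece L [ 0.6627 -0.0776  0.0702] [np.float64(1.9), np.float64(1.0)]
n 12 row [0.1429 0.0235 0.0652] [-0.0004 -0.0001  0.0873] | tot mm [198.5 242.3 156. ] deg [-0.4 -0.1 90. ]
```

The leaning heel actually stands on end: its 50 mm straight edge is up at z≈0.081, from (0.7125,-0.050) to (0.669,-0.0735). I'll tip it inwards with shut fingers from behind, just above the rim.

```bash
python3 - <<'E'
from h import *
rows((.703,-.118,.16),(0,0,-1),(0,1,0),8)
E
```

```text
n 8 row [-0.0328 -0.1149  0.1349] [-0.0003 -0.0004 -0.    ] | tot mm [ -52.9 -183.5  216.1] deg [-0.2 -0.3 -0. ]
```

send_rows --commands '[[[-0.0328,-0.115,0.135,0,0,0,0],[-0.0328,-0.115,0.135,0,0,0,0],[-0.0328,-0.115,0.135,0,0,0,0],[-0.0328,-0.115,0.135,0,0,0,0],[-0.0328,-0.115,0.135,0,0,0,0],[-0.0328,-0.115,0.135,0,0,0,0],[-0.0328,-0.115,0.135,0,0,0,0],[-0.0328,-0.115,0.135,0,0,0,0],[0,0,0,0,0,0,0],[0,0,0,0,0,0,0]]]' --newtons 40

```text
clock: 55.85
tool_pos: [0.7025, -0.1184, 0.1599]
orientation: [-0.003, 0.001, 1.0, -0.001]
wrist_force: [0.1, 1.3, 0.2]
opening: -0.0002
grip_force: 0.0
```

```bash
python3 - <<'E'
from h import *
st(); rows((.703,-.118,.070),(0,0,-1),(0,1,0),5)
E
```

```text
t 55.85 p [ 0.7025 -0.1184  0.1599] z [-0.0058 -0.0017 -1.    ] y [ 0.0011  1.     -0.0017] F [0.1 1.3 0.2] open -0.00023299796831872181 grip 0.0 q [ 0.78  0.78 -1.14  1.33  0.7   1.46  1.26]
n 5 row [-0.0008  0.0005  0.0899] [-0.0002 -0.0008 -0.0001] | tot mm [-1.1  0.6 89.9] deg [-0.1 -0.3 -0.1]
```

send_rows --commands '[[[0,0,0.09,0,0,0,0],[0,0,0.09,0,0,0,0],[0,0,0.09,0,0,0,0],[0,0,0.09,0,0,0,0],[0,0,0.09,0,0,0,0],[0,0,0,0,0,0,0],[0.019,0.035,0,0,0,0,0],[0.019,0.035,0,0,0,0,0],[0.019,0.035,0,0,0,0,0],[0.019,0.035,0,0,0,0,0]]]'

```text
clock: 56.85
tool_pos: [0.6875, -0.0891, 0.0719]
orientation: [-0.001, -0.0, 1.0, -0.001]
wrist_force: [0.0, 0.1, -0.0]
opening: -0.0002
grip_force: 0.0
```

send_rows --commands '[[[0.019,0.035,0,0,0,0,0],[0.019,0.035,0,0,0,0,0],[0.019,0.035,0,0,0,0,0],[0.019,0.035,0,0,0,0,0],[0.019,0.035,0,0,0,0,0],[0.019,0.035,0,0,0,0,0],[0.019,0.035,0,0,0,0,0],[0,0,0,0,0,0,0],[0,0,0,0,0,0,0],[0,0,0,0,0,0,0]]]'

```text
clock: 57.85
tool_pos: [0.6622, -0.0402, 0.0736]
orientation: [-0.0, -0.0, 1.0, -0.001]
wrist_force: [-2.1, -0.1, 14.9]
opening: 0.0002
grip_force: 8.8
```

send_rows --commands '[[[0,0,-0.2,0,0,0,1],[0,0,-0.2,0,0,0,1],[0,0,-0.2,0,0,0,1],[0,0,-0.2,0,0,0,1],[0,0,-0.2,0,0,0,1],[0,0,-0.2,0,0,0,1],[0,0,-0.2,0,0,0,1],[0,0,0,0,0,0,1],[0,0,0,0,0,0,1],[0,0,0,0,0,0,1]]]'

```text
clock: 58.85
tool_pos: [0.6617, -0.0405, 0.3499]
orientation: [-0.002, -0.0, 1.0, -0.002]
wrist_force: [0.3, -0.0, 0.1]
opening: 0.0851
grip_force: 0.0
```

```bash
python3 - <<'E'
from h import *
st()
for n,c,x0,x1,y0,y1 in (('s21','scene',262,345,208,266),('e21','side',205,295,178,240)):
    d=snap(c,n); g=d['frame'].max(2); print(n,x0,y0)
    for y in range(y0,y1,1 if c=='scene' else 2): print(y,''.join('@%#*+=-:. '[min(9,int(v)//14)] for v in g[y,x0:x1]))
E
```

```text
t 58.85 p [ 0.6617 -0.0405  0.3499] z [-0.005  -0.0033 -1.    ] y [-0.0002  1.     -0.0033] F [ 0.3 -0.   0.1] open 0.08510197701005415 grip 0.0 q [ 0.72  0.59 -1.22  1.18  0.56  1.72  1.22]
s21 262 208
208                       :+***=.  :--++++++++++++++*++=-.                             
209                      .=***+.      :-+++++++++++++++++=-.                           
210                      =****+.        :=++++++++++++++**+=-.                         
211                     -****#*-          :--++=+++++++++++++=-.                       
212                    :+***#%%#+=:          -+++++++++++++++++=-:                     
213                   :+***#%%@@%%#=:         :=++++++++++++++++++=:.                  
214                  .=****%@%%%%%@%#+-         :--++++++++++++++++++-                 
215                  =****#%%%%%%%%@%%#+:          :=+++++++++++++++++=-.              
216                 -+***#%%%%%%%%%%%%@@#-           :-+++++++++++++++++=-.            
217                :+***#%%%%%%%%%%%%%@@@*:            :--++++++++++++++++=-.          
218              
[... 6460 characters left out ...]
                  :=*#%%%-   .:-::::::
226               -+#%%@%%%#########*****##########+      .-+******+=.              ::::::::. 
228                       =########################*    =*##############**+:.     .::::::::   
230                         :=*#%###**############%*   *##########*##**#####+    ::::::::.    
232                               -+#%#%#######%%%@+   *############**##*#*.   :-:::::::    .=
234                                    :+#%%%%%%%#=    *#####*****###**##-    :--:::::.    := 
236                                         :=*+:      #%####*#*#######+    .::::::::    .=:  
238                                                    +%%%%%%#######*.   .::::::::.    :=.
```

```bash
python3 - <<'E'
from h import *
s=load('s21');e=load('e21')
def T(n,*o):
    x=tri(*o);print(n,x.round(4),[np.abs(proj(d,x)-(u,v)).max().round(1) for d,u,v in o])
for a,b in (((242,191),(313,249)),((242,191),(313,246)),((262,191),(292,248)),((262,191),(293,234)),((266,198),(292,248)),((266,198),(293,234)),((266,198),(297,252)),((239,204),(313,230)),((239,204),(313,246)),((239,204),(313,253))): T((a,b),(e,*a),(s,*b))
w=snap('wrist','w21');g=w['frame'].max(2);p=proj(w,(.68,-.02,.05));print(p)
x0,y0=int(p[0])-60,int(p[1])-45
for y in range(max(y0,0),y0+90,2): print(y,''.join('@%#*+=-:. '[min(9,int(v)//12)] for v in g[y,max(x0,0):x0+120]))
E
```

```text
((242, 191), (313, 249)) [ 0.6999 -0.034   0.0685] [np.float64(0.0), np.float64(0.0)]
((242, 191), (313, 246)) [ 0.6963 -0.0278  0.0736] [np.float64(0.0), np.float64(0.0)]
((262, 191), (292, 248)) [ 0.6473 -0.0598  0.0687] [np.float64(1.3), np.float64(1.2)]
((262, 191), (293, 234)) [ 0.6325 -0.0293  0.0928] [np.float64(0.9), np.float64(0.8)]
((266, 198), (292, 248)) [ 0.6374 -0.0523  0.0528] [np.float64(0.7), np.float64(0.6)]
((266, 198), (293, 234)) [ 0.6227 -0.0217  0.0779] [np.float64(1.0), np.float64(0.9)]
((266, 198), (297, 252)) [ 0.6484 -0.0571  0.0461] [np.float64(3.4), np.float64(3.2)]
((239, 204), (313, 230)) [0.6718 0.0265 0.0741] [np.float64(0.9), np.float64(0.8)]
((239, 204), (313, 246)) [ 0.6914 -0.0068  0.0447] [np.float64(1.2), np.float64(1.1)]
((239, 204), (313, 253)) [ 0.6999 -0.0213  0.0318] [np.float64(1.3), np.float64(1.2)]
[294.10563913 179.98998173]
134 +++++++=+=+++++++%%=                                                                                                    
136 +++=+++++++=++=++%%=                                                                  
[... 4607 characters left out ...]
                      *#**+**+++++++===+++++********
212                 .-                                                                        *#++++*+*+***+***++*+*++*+*+*+
214                  :                                                                        =#*+*+**++*****+**+******+****
216                  :                                                                         :*******+++++++++=---------:.
218                  :                                                                                                      
220                  :                                                                                                      
222                  :
```

```bash
python3 - <<'E'
from h import *
w=load('w21')
for n,p in dict(A=(.5796,.0573,.038),B=(.577,-.02,.038),C=(.65,.066,.038),D=(.718,.055,.038),rimc=(.657-.0048,-.079,.06)).items(): print(n,proj(w,p)-(234,0))
print(ray(w,279,205)[0])
g=w['frame'].max(2)
for y in range(60,204,3): print(y,''.join('@%#*+=-:. '[min(9,int(v)//12)] for v in g[y,230:390:2]))
E
```

```text
A [114.76774952 109.27271527]
B [ 60.71410451 107.38215337]
C [117.56235549 158.6684962 ]
D [107.57686378 202.44247353]
rimc [ 19.37540427 162.24632879]
[ 0.58975007 -0.04071105  0.49234879]
60                                                                                 
63                                                                                 
66                                                                                 
69                                                                                 
72                                                                                 
75                                                                                 
78             :  :--:-:::..                                                       
81             :  .           ...:::::-----------=-----:::..                       
84            .:                                              ...::::::------=-===-
87            ::           *****************                        ...:           
90            :.           ***+*****+*****+*          %*******+*+*++*
[... 2453 characters left out ...]
                  ::-- 
180 ###%#######+  .        :%######***+***+      #***+=-%%##*%*                ::-- 
183 ###########+  :          %%#####**+****       :  -%#*++***+**              ::-: 
186 *#########%=              *%#####***++*-        +%++++++**++**            .::-. 
189 %#########%=                %#####***+          %*++***++++*+**           ::--  
192 #######%##%.                  ##%%#*           =*+*****+***++++=          ----  
195 ####%#%%##=                                    +***++**++**+*+++          ----  
198 ...::      .                                   ++=++*+++***+++++          -::.  
201 :                                              +++++=++++*+++==+         .::-
```

All seven heels are now inside the tray walls: the four strays lie flat, and the three poured ones sit clear of the -y wall with two standing on edge, settled. Now the plug.

```bash
python3 - <<'E'
from h import *
rows((.455,.300,.25),(0,0,-1),(1,0,0),12)
E
```

```text
n 12 row [0.1757 0.0556 0.0419] [-0.0004 -0.0001  0.0873] | tot mm [206.1 341.   99.9] deg [-0.4 -0.1 90. ]
```

send_rows --commands '[[[0.1757,0.0556,0.042,0,0,0.0873,1],[0.1757,0.0556,0.042,0,0,0.0873,1],[0.1757,0.0556,0.042,0,0,0.0873,1],[0.1757,0.0556,0.042,0,0,0.0873,1],[0.1757,0.0556,0.042,0,0,0.0873,1],[0.1757,0.0556,0.042,0,0,0.0873,1],[0.1757,0.0556,0.042,0,0,0.0873,1],[0.1757,0.0556,0.042,0,0,0.0873,1],[0.1757,0.0556,0.042,0,0,0.0873,1],[0.1757,0.0556,0.042,0,0,0.0873,1]]]'

```text
clock: 60.0
tool_pos: [0.4473, 0.2199, 0.2684]
orientation: [0.0, 0.6, 0.8, -0.003]
wrist_force: [0.5, -0.1, 0.1]
opening: 0.0858
grip_force: 0.0
```

send_rows --commands '[[[0.1757,0.0556,0.042,0,0,0.0873,1],[0.1757,0.0556,0.042,0,0,0.0873,1],[0,0,0,0,0,0,1],[0,0,0,0,0,0,1],[0,0,0,0,0,0,1],[0,0,0,0,0,0,1],[0,0,0,0,0,0,1],[0,0,0,0,0,0,1],[0,0,0,0,0,0,1],[0,0,0,0,0,0,1]]]'

```text
clock: 61.0
tool_pos: [0.4536, 0.2844, 0.2542]
orientation: [-0.0, 0.688, 0.726, -0.002]
wrist_force: [0.1, 0.4, 0.1]
opening: 0.0857
grip_force: 0.0
```

```bash
python3 - <<'E'
from h import *
st(); w=snap('wrist','w22'); p=proj(w,(.4516,.308,.07)); print(p)
u,v=map(int,p); f=w['frame']; hsv=cv2.cvtColor(f,cv2.COLOR_BGR2HSV); g=f.max(2)
m=((hsv[...,1]<60)&(g>60)).astype(np.uint8); cv2.imwrite('pics/m22.png',m*255)
for y in range(v-45,v+60,2): print(y,''.join('.' if not m[y,x] else '@%#*+=-:o '[min(8,int(g[y,x])//29)] for x in range(u-60,u+60)))
E
```

```text
t 61.0 p [0.4536 0.2844 0.2542] z [-0.0034 -0.0026 -1.    ] y [ 0.9985  0.0538 -0.0035] F [0.1 0.4 0.1] open 0.0857114630900063 grip 0.0 q [ 0.39  0.27 -1.2   1.66  0.26  1.39 -0.79]
[278.8946 161.6405]
116 ........................................................................................................................
118 ........................................................................................................................
120 ........................................................................................................................
122 ........................................................................................................................
124 ........................................................................................................................
126 ........................................................................................................................
128 ........................................................................................................................
130 ..................
[... 5027 characters left out ...]
...........................................................................
212 ........................................................................................................................
214 ........................................................................................................................
216 ........................................................................................................................
218 ........................................................................................................................
220 ........................................................................................................................
```

```bash
cat >> h.py <<'E'
def head(d,z,th=175):
    f=d['frame'];hsv=cv2.cvtColor(f,cv2.COLOR_BGR2HSV); m=((hsv[...,1]<60)&(f.max(2)>th)).astype(np.uint8)
    p=proj(d,(.4516,.308,z)); cs=[c for c in cv2.findContours(m,cv2.RETR_EXTERNAL,cv2.CHAIN_APPROX_NONE)[0] if cv2.contourArea(c)>400 and cv2.pointPolygonTest(c,(float(p[0]),float(p[1])+0),True)>-30]
    w=np.array([onz(d,*q,z)[:2] for q in cs[0][:,0]],np.float32)*1000; r=cv2.minAreaRect(w); print('head',np.round(r[0],1),np.round(r[1],1),round(r[2],1)); return r
E
python3 - <<'E'
from h import *
w=load('w22'); head(w,.07)
f=w['frame'];g=f.max(2); reg=((g<172)&(g>100)).astype(np.uint8); reg[:147]=0;reg[176:]=0;reg[:,:262]=0;reg[:,294:]=0
m=cv2.moments(reg,True);c=(m['m10']/m['m00'],m['m01']/m['m00']);print('disc',c,onz(w,*c,.07))
print('tri with scene/side',tri((w,*c),(load('scene0'),140+508/3.3,130+64/2.97),(load('side0'),170+322/3.3,130+506/2.7)))
rows((.4515,.3075,.15),(0,0,-1),(1,.05,0),4)
E
```

```text
head [451.2 309.7] [51.1 40.7] 7.4
disc (278.34090909090907, 160.77020202020202) [0.45095414 0.30890541 0.07      ]
tri with scene/side [0.4513582  0.30848788 0.06900566]
n 4 row [ 0.029  -0.0008  0.1302] [-0.0006  0.0004  0.0007] | tot mm [ 23.3  -0.5 104.1] deg [-0.2  0.1  0.2]
```

```bash
python3 - <<'E'
from h import *
rows((.451,.309,.13),(0,0,-1),(.9917,.1288,0),6)
E
```

```text
n 6 row [ 0.0206 -0.0002  0.1034] [-0.0004  0.0002 -0.0084] | tot mm [ 24.8  -0.8 124.1] deg [-0.2  0.1 -4.3]
```

send_rows --commands '[[[0.0206,0,0.1034,0,0,-0.0084,1],[0.0206,0,0.1034,0,0,-0.0084,1],[0.0206,0,0.1034,0,0,-0.0084,1],[0.0206,0,0.1034,0,0,-0.0084,1],[0.0206,0,0.1034,0,0,-0.0084,1],[0.0206,0,0.1034,0,0,-0.0084,1],[0,0,0,0,0,0,1],[0,0,0,0,0,0,1],[0,0,0,0,0,0,1],[0,0,0,0,0,0,1]]]'

```text
clock: 62.05
tool_pos: [0.4516, 0.3092, 0.1311]
orientation: [-0.0, 0.66, 0.751, -0.001]
wrist_force: [0.1, -0.8, -0.1]
opening: 0.0857
grip_force: 0.0
```

```bash
python3 - <<'E'
from h import *
st(); w=snap('wrist','w23'); head(w,.07)
rows((.451,.309,.032),(0,0,-1),(.9917,.1288,0),6)
E
```

```text
t 62.05 p [0.4516 0.3092 0.1311] z [-0.0021 -0.0019 -1.    ] y [ 0.9917  0.1288 -0.0023] F [ 0.1 -0.8 -0.1] open 0.08569071439914003 grip 0.0 q [ 0.25  0.43 -1.13  1.8   0.41  1.19 -0.88]
head [450.2 315.7] [50.4 30.5] 9.0
n 6 row [ 0.0001 -0.0003  0.0824] [-0.0003  0.0002  0.    ] | tot mm [ 0.1 -0.3 98.9] deg [-0.1  0.1  0. ]
```

send_rows --commands '[[[0,0,0.0824,0,0,0,1],[0,0,0.0824,0,0,0,1],[0,0,0.0824,0,0,0,1],[0,0,0.0824,0,0,0,1],[0,0,0.0824,0,0,0,1],[0,0,0.0824,0,0,0,1],[0,0,0,0,0,0,1],[0,0,0,0,0,0,0],[0,0,0,0,0,0,0],[0,0,0,0,0,0,0]]]' --newtons 60

```text
clock: 63.1
tool_pos: [0.4513, 0.3094, 0.0322]
orientation: [-0.0, 0.66, 0.751, -0.001]
wrist_force: [-0.3, 0.2, -1.2]
opening: 0.0514
grip_force: 62.5
```

send_rows --commands '[[[0,0,0,0,0,0,0],[0,0,0,0,0,0,0],[0,0,0,0,0,0,0],[0,0,0,0,0,0,0],[0,0,-0.15,0,0,0,0],[0,0,-0.15,0,0,0,0],[0,0,-0.15,0,0,0,0],[0,0,-0.15,0,0,0,0],[0,0,-0.15,0,0,0,0],[0,0,0,0,0,0,0]]]'

```text
clock: 64.1
tool_pos: [0.4524, 0.3106, 0.1848]
orientation: [0.001, 0.66, 0.751, 0.0]
wrist_force: [0.6, 1.1, 0.3]
opening: 0.0514
grip_force: 63.1
```

```bash
python3 - <<'E'
from h import *
st(); snap('wrist','w24')
a=np.radians(-2.75);rows((.650,-.02,.27),(0,0,-1),(np.cos(a),np.sin(a),0),10)
E
```

```text
t 64.1 p [0.4524 0.3106 0.1848] z [ 0.0013 -0.0001 -1.    ] y [0.9916 0.1294 0.0013] F [0.6 1.1 0.3] open 0.05137402103097282 grip 63.115965127944946 q [ 0.29  0.37 -1.17  1.73  0.36  1.28 -0.84]
n 10 row [-0.1698  0.0909 -0.0435] [-0.      0.0001  0.0118] | tot mm [-352.6  153.8  -86.9] deg [-0.   0.1 10.2]
```

```bash
python3 - <<'E'
from h import *
for n in ('w21','w20'):
    w=load(n); g=w['frame'].max(2); p=proj(w,(.650,-.129,.065)); print(n,p)
    u,v=map(int,p)
    for y in range(v-40,v+42,2): print(y,''.join('@%#*+=-:. '[min(9,int(g[y,x])//9)] for x in range(max(0,u-42),u+48)))
E
```

```text
w21 [217.61802891 161.19273655]
121                                                                                           
123                    ...                                                                    
125           -####*##**##***############*==--            .                                   
127           .*#***#****#**#***#**********+=-==============--=-====--=++++++++*#%-           
129           .*****#***###****************#*===----==--=-----------------------#%:           
131           .**#**##*****#*#***#**********#*+=-------=------------------------#%-           
133            *#******#********************##+-=--=----------=----------------=*%:           
135            **#*#**#********#*#*****#***#***+=-=--=-=----------=-------------##:           
137            *#*******************##***#******+=-=-=---=-==-=----------------=#%:           
139            +#**********#*#*#*#*****##****#***+--=-=--------------=---------=##            
141            +##*****#**********#****#*********+--=-=--==-====-=-==----------=##            
143            +##***#*
[... 6053 characters left out ...]
+*#*#***************#***********#**
193                  =+==+++==++==+====++=+==========++=+=+==+****************#*#*******#***#*
195                  :*+++++++++++=+=+===+==+=+=+=========+===+*******+********###****#*******
197                                    :..:.:-----======++++=+++*##*#*##*######*=:-*********#*
199                                                                        ----.   +*#******#*
201                                                                                .*#*******#
203                                                                                 .*#***#**#
205                                                                                  =**#+****
```

send_rows --commands '[[[-0.17,0.091,-0.0435,0,0,0.0118,0],[-0.17,0.091,-0.0435,0,0,0.0118,0],[-0.17,0.091,-0.0435,0,0,0.0118,0],[-0.17,0.091,-0.0435,0,0,0.0118,0],[-0.17,0.091,-0.0435,0,0,0.0118,0],[-0.17,0.091,-0.0435,0,0,0.0118,0],[-0.17,0.091,-0.0435,0,0,0.0118,0],[-0.17,0.091,-0.0435,0,0,0.0118,0],[-0.17,0.091,-0.0435,0,0,0.0118,0],[-0.17,0.091,-0.0435,0,0,0.0118,0]]]'

```text
clock: 65.15
tool_pos: [0.6501, -0.0225, 0.2668]
orientation: [-0.001, 0.724, 0.69, -0.003]
wrist_force: [0.3, -0.3, -1.0]
opening: 0.0512
grip_force: 63.1
```

The plug is held. I'll get the socket from its box-top edges: -y and +x from the wrist views, and -x from the scene view.

```bash
python3 - <<'E'
from h import *
def edge_cols(w,rows_,c0,c1,th,rev=False):
    g=w['frame'].max(2).astype(float); out=[]
    for y in rows_:
        r=range(c0,c1) if not rev else range(c1,c0,-1)
        for x in r:
            if g[y,x]<th:
                xp=x-1 if not rev else x+1
                out.append((xp+(g[y,xp]-th)/(g[y,xp]-g[y,x])*(1 if not rev else -1),y)); break
    return np.array(out)
def edge_rows(w,cols,r0,r1,th,rev=False):
    g=w['frame'].max(2).astype(float); out=[]
    for x in cols:
        r=range(r0,r1) if not rev else range(r1,r0,-1)
        for y in r:
            if g[y,x]<th:
                yp=y-1 if not rev else y+1
                out.append((x,yp+(g[yp,x]-th)/(g[yp,x]-g[y,x])*(1 if not rev else -1))); break
    return np.array(out)
def show(n,d,P,z=.065):
    w=np.array([onz(d,*p,z)[:2]*1000 for p in P],np.float32); l=cv2.fitLine(w,cv2.DIST_HUBER,0,.01,.01).ravel()
    print(n,'mid',np.round(np.median(w,0),1),'az',round(float(np.degrees(np.arctan2(l[1],l[0]))),1),len(P))
for n,r,c,rr,cc in (('w21',range(135,190,4),(165,215),(170,215),range(215,240,3)),('w20',range(140,190,4),(100,150),(170,215),range(140,165,3))):
    w=load(n); show(n+' -y',w,edge_cols(w,r,*c,75)); show(n+' +x',w,edge_rows(w,cc,*rr,75,True))
s=load('s11')
g=s['frame'].max(2)
print('scene')
for y in range(245,292): print(y,''.join('@%#*+=-:. '[min(9,int(v)//9)] for v in g[y,255:312]))
E
```

```text
w21 -y mid [ 649.7 -173. ] az -2.4 14
w21 +x mid [ 702.  -118.3] az 87.9 9
w20 -y mid [ 648.1 -172. ] az -2.5 13
w20 +x mid [ 699.8 -132.5] az 87.8 9
scene
245    .--------==-:                        .#@@@@@%@%%%%%%%@
246    .-=-------====:                      .#@@@%%@%@@%%%%%%
247    .=+=---------==-:                    .%@@@@%@%@%%%@%%%
248    .=*+=-----------==-.                 :%@@@@@@@%%%@%%%%
249     .=+++==--------==*#+.               :%@@@%@@@@%%%%@%@
250      .-++++==------=+#%%#=               =#%%%%@@@@@%%%@@
251        .-=+++=----=+#%%%%%#=             .=*%%%%@%%%%%%%%
252          .-++++=--=*%%%%%%%%#=           :-*%%%%%%#*+++++
253            .-+++++*#%%%%%%%%%%#=         -+#%%%%%%%#+=-::
254              .-=+##%%%%%%%%%%%%%*=       .*%%%%%%%%%#*+=-
255                .=#%%%%%%%%%%%%%%%%*=      -#@%%%%%%%%%##*
256                .+%%%#%%#%%%%%%%%%%%%#=     +%%%%%%%%%%%%%
257               .=#%%%%%%%%%%%%%%%%%%%%%*-. .-+*#%%%%%%%%%%
258              :=#%%%%%%%%%%%%%%%%%%%%%%%##+=---+##%%%%%@%%
259             :=#%%%%%%%%%%%%%%%%%#%%%#%%%%#*+=---+*%%%%%%%
260           
[... 1250 characters left out ...]
@@@%%%%%#%#%%%%%%%%@@@@@*:           
281  =++++++**%%@@@@@@@@@@@@@@@%%%%#%#%%#%%@@@@#-            
282   .=+**+++*#%@@@@@@@@@@@@@@@%%%%%#%%#@@@@@%+.            
283     .=**+++**#%%@@@@@@@@@@@@@@%%%#%%%%@@@@#-             
284       -+**++++*#%%@@@@@@@@@@@@@%%%#%%@@@@%+:             
285        .-+**+++**#%%@@@@@@@@@@@@@@%%%@@@%*:              
286          .=+*++++**#%@@@@@@@@@@@@@@@@@@@*:               
287            -=+*++++**#%@@@@@@@@@@@@@@@@*:                
288             :-++**+++*#%@@@@%@@%@@@@@@%=                 
289               -=+**++++*#%%@@@@@@@@@@%*:                 
290                :-++***++**#%%@@@@@@@@*:                  
291                  .-=+**++++*#%@@@@@@%-
```

```bash
python3 - <<'E'
from h import *
st()
w=load('w24'); z=.1848+.038; p=proj(w,(.4524,.3106,z)); print('expected head px',p)
f=w['frame'];hsv=cv2.cvtColor(f,cv2.COLOR_BGR2HSV)
m=((hsv[...,1]<60)&(f.max(2)>150)).astype(np.uint8)
for c in cv2.findContours(m,cv2.RETR_EXTERNAL,cv2.CHAIN_APPROX_NONE)[0]:
    if cv2.contourArea(c)>1500 and cv2.pointPolygonTest(c,(float(p[0]),float(p[1])),True)>-60:
        q=np.array([onz(w,*k,z)[:2]-(.4524,.3106) for k in c[:,0]],np.float32)*1000; print(cv2.contourArea(c),cv2.boundingRect(c),cv2.minAreaRect(q))
u,v=map(int,p);g=f.max(2)
for y in range(v-60,v+60,4): print(y,''.join('@%#*+=-:o '[min(9,int(g[y,x])//26)] for x in range(u-100,u+100,2) if 0<=y<420))
a=np.radians(-2.5);rows((.6503,-.128,.125),(0,0,-1),(np.cos(a),np.sin(a),0),8)
E
```

```text
t 65.15 p [ 0.6501 -0.0225  0.2668] z [-0.0058 -0.003  -1.    ] y [ 0.9988 -0.048  -0.0056] F [ 0.3 -0.3 -1. ] open 0.05117880009158475 grip 63.113218545913696 q [ 0.66  0.5  -1.01  1.36  0.42  1.51 -0.37]
expected head px [278.6793 304.5475]
1749.0 (214, 254, 131, 29) ((-2.0714797973632812, 16.848880767822266), (49.91583251953125, 11.906930923461914), 9.454574584960938)
244 ooooooooooooooooooooo:+++++++++=+++++++++++++++++++++++++++=++++++++++++++++++++=ooooooooooooooooooo
248 oooooooooooooooooo++++++++++++++++++++++++++++++++++++++++++++=+++++++++++++++++++++:ooooooooooooooo
252 ooooooooooooooooo***++++++++++++++=++++++++++++++++++++++++++++++++++++++++++++++++**:oooooooooooooo
256 oooooooooooooooo**+-:oooooooooooooooooooooooooooooooooooooooooooooooooooooooooooo:-+**:ooooooooooooo
260 ooooooooooo%%%%***-oooooooooooooooooooooooooooooooooooo=====ooooooooooooooooooooooo:***#@%%-oooooooo
264 oooooooo:@@@@%****-ooooooooooooooooooo  oo=================-  o  oooooooooooooooooo:****#@%%@=oooooo
268 ooooooo-%%%%%*****=oooooooooooo===  o====================================-ooooooooo-*****#%%
[... 1836 characters left out ...]
============================================%%%%%%%%%@%%%%@@%%
344 %%%%@@%@%%%@@%%@%%%@#=++++++++++++++++++=oo:ooo:o:o:::::oo:::oooooo:::-**+==+*+++*@@%@%%%%%%@%@@@%%%
348 %%%@@@@%@%%%%@%%%%%@@*=+++++++++++++++= ooooooooooooooooooooooooooooo +#====***++%%@@@@%%%%@%%@%%%%%
352 %%@%%%@@@%%%@@%%@%%%%#=%%@@@%%@@@%@%@%%@@@%*+:ooooooooooo=*%%@@%%%%%@%%%@%@%%@%+#@%%@%@@%%%%@@%%@%@@
356 %@@%@%%%%@%%%%@%%%%@@%*%%@%@%@%%@%%%@@%%%%@%%%@@%@@@@@@%%%%%%%%%%@%%%%%@%%%%@%%#%%%%@%%%@%%@@%%@%%%@
360 @@@%%@@@%%%%@%%%%%%%@%%@%%%@@@%%@@%%%@%@%@@%%@@@@%%@@@@@%@@%@@@@@@@%%%@@@%@@%%%%%%%%%%%%%%%%%%%%@%@%
n 8 row [-0.0657  0.0035  0.0887] [-0.0005  0.0003 -0.0004] | tot mm [-104.9    6.1  142.1] deg [-0.3  0.2 -0.3]
```

The head's disc sits within about 1 mm of the tool axis, at (280,306) against the expected (279,304). Going above the socket.

send_rows --commands '[[[-0.0657,0.0035,0.0887,-0.0005,0.0003,-0.0004,0],[-0.0657,0.0035,0.0887,-0.0005,0.0003,-0.0004,0],[-0.0657,0.0035,0.0887,-0.0005,0.0003,-0.0004,0],[-0.0657,0.0035,0.0887,-0.0005,0.0003,-0.0004,0],[-0.0657,0.0035,0.0887,-0.0005,0.0003,-0.0004,0],[-0.0657,0.0035,0.0887,-0.0005,0.0003,-0.0004,0],[-0.0657,0.0035,0.0887,-0.0005,0.0003,-0.0004,0],[-0.0657,0.0035,0.0887,-0.0005,0.0003,-0.0004,0],[0,0,0,0,0,0,0],[0,0,0,0,0,0,0]]]'

```text
clock: 66.15
tool_pos: [0.6507, -0.126, 0.1262]
orientation: [0.0, 0.722, 0.692, 0.001]
wrist_force: [0.2, 1.0, -0.9]
opening: 0.0512
grip_force: 63.2
```

```bash
python3 - <<'E'
from h import *
st(); a=np.radians(-2.5);rows((.6503,-.128,.101),(0,0,-1),(np.cos(a),np.sin(a),0),4)
s=snap('scene','s25');e=snap('side','e25')
for n,x0,x1,y0,y1 in (('s25',262,312,228,285),):
    g=load(n)['frame'].max(2)
    for y in range(y0,y1): print(y,''.join('@%#*+=-:. '[min(9,int(v)//9)] for v in g[y,x0:x1]))
print(proj(s,(.6503,-.128,.093)),proj(s,(.6503,-.128,.065)))
E
```

```text
t 66.15 p [ 0.6507 -0.126   0.1262] z [ 0.0022  0.0017 -1.    ] y [ 0.9991 -0.0428  0.0021] F [ 0.2  1.  -0.9] open 0.05115861545391283 grip 63.18370699882507 q [ 0.79  0.61 -0.94  1.52  0.5   1.27 -0.26]
n 4 row [-0.0026 -0.0005  0.0315] [ 0.0004 -0.0003  0.0001] | tot mm [-2.1 -0.4 25.2] deg [ 0.1 -0.1  0. ]
228 #@#**#%%@%@@%%%%%%%%@%%%%@%@%@@%%@%=     -%%%%%#%#
229 *@%%%%%%%%@@@%%%@@%%%%%%@%%%%%%%@@#.    :#%%%%#%#%
230 :%%@%@@%@@@%@%%%%%@%%%@%@%%%%%@@@@#- :+#%%%%%%#%##
231  #@@@%%%%%%@%@%%@%@%%%@%%%@@@@%%@@%##%%%%%%####%#%
232  *@@@%@%#%%%%%@%@%%%@%@%@%%%%@%%%%@@%%%%%%%%%%%%#%
233  -@@@%%%###%%%@@@%%%%%@%%%%%%@%@@@@@%%%%%%%%%%%%%%
234  :%@%%%####%@@@@%@%%%@@%@%%@@@@@%%%#%%%%%%@%%@%@%%
235  -%@%@%%###%%%%%%%%@%@%%%%@@%%@%%%###%%%%%%%%%%@@@
236  =%@@@%%##%@@@@%@%%@@%%%@%@%%@%%@%#*#####%%%%%%%@@
237 .+#%@@@%%%%%@@%%%@%@@@@%%%@%%%%%%%###*==+#%####%%@
238   -*##%@@%%%%%%%%%%@@%%%%@@%%@@%%%%##=:.:+*###%%%%
239      :#@@@@@@@%*++*#%@@@@%@@%%%%@%%##=...:=+##%%%%
240       +@@@%@@%*:  .-+#@@@%%%%@@@%%%%#*=::::-+#%%%%
241 .      =#@@@@#-     :+%@@%@@@%%@@@%%%#**=-:-+#@%@@
242 -:.     :#%%%+
[... 1686 characters left out ...]

273 @@@@@@@@@@@@@@@@@@@@@@@@@@@@@@@@%###%@@@@%=:-==+=-
274 @@@@@@%@@@@@@%@@%@@@@@@@@@@@@@@@@%#%%@@@@#:   :=+=
275 @@@@@@@@@@%@@@@@@@@@@@%@@@@@@%@@%%%%@@@@%+.     :-
276 @@@@@@@@@@@@@%@@@%@@@@@@@@@@@@@@%#%@@@@%*.        
277 @@@@@@@@@@@@@@@@@@@@@@@@@@@@@@@@@@@%@@@*.         
278 @@@@@@@@@@@%@@@@@@@@@%@@@@@%@@@@@@@@@@#-          
279 %@@@@@@@@@@@@@@@%@@@@@@@@@@@@@@@@@@@@%+.          
280 *#%@@@@@@@@@@@@@@@@@@@@@%@@@@@@@@@@@@+.           
281 ++*#%@@@%@@@@@@@@@@@@@@@@@@@@@@@@@@@#:            
282 ++++*%%@@@@@@@@@@@@@@@@@@@@@@@@@@@@%+.            
283 ++++++*%%@@@%@@@@@@@@@@@%@@@@@@@@@@#:             
284 =++++++**#%@@@@@@@@@@@@@@@@@@@@@@@%+              
[283.0078 260.6433] [282.9583 266.0403]
```

send_rows --commands '[[[-0.0026,0,0.0315,0,0,0,0],[-0.0026,0,0.0315,0,0,0,0],[-0.0026,0,0.0315,0,0,0,0],[-0.0026,0,0.0315,0,0,0,0],[0,0,0,0,0,0,0],[0,0,0,0,0,0,0],[0,0,0.01,0,0,0,0],[0,0,0.01,0,0,0,0],[0,0,0,0,0,0,0],[0,0,0,0,0,0,0]]]'

```text
clock: 67.25
tool_pos: [0.6507, -0.1281, 0.0972]
orientation: [0.001, 0.722, 0.692, 0.001]
wrist_force: [0.0, 0.0, -1.5]
opening: 0.0511
grip_force: 63.2
```

```bash
python3 - <<'E'
from h import *
st()
E
```

```text
t 67.25 p [ 0.6507 -0.1281  0.0972] z [ 0.0025  0.0008 -1.    ] y [ 0.9991 -0.0423  0.0025] F [ 0.   0.  -1.5] open 0.051094639513590515 grip 63.18545579910278 q [ 0.78  0.63 -0.93  1.55  0.53  1.22 -0.27]
```

send_rows --commands '[[[0,0,0.01,0,0,0,0],[0,0,0,0,0,0,0],[0,0,0.01,0,0,0,0],[0,0,0,0,0,0,0],[0,0,0,0,0,0,0],[0,0,0,0,0,0,0],[0,0,0,0,0,0,0],[0,0,0,0,0,0,0],[0,0,0,0,0,0,0],[0,0,0,0,0,0,0]]]'

```text
clock: 68.25
tool_pos: [0.6507, -0.1281, 0.0932]
orientation: [0.001, 0.722, 0.692, 0.001]
wrist_force: [0.2, -0.8, -1.3]
opening: 0.0512
grip_force: 63.2
```

```bash
python3 - <<'E'
from h import *
st();print(read_state()['torque'])
E
```

```text
t 68.25 p [ 0.6507 -0.1281  0.0932] z [ 0.0025  0.0009 -1.    ] y [ 0.9991 -0.0424  0.0025] F [ 0.2 -0.8 -1.3] open 0.051214702737667095 grip 63.185659646987915 q [ 0.78  0.64 -0.92  1.55  0.53  1.22 -0.28]
[-0.0229 -0.0091 -0.0076]
```

It's in the mouth with no contact force. I'll keep going down.

send_rows --commands '[[[0,0,0.01,0,0,0,0],[0,0,0.01,0,0,0,0],[0,0,0.01,0,0,0,0],[0,0,0.01,0,0,0,0],[0,0,0.01,0,0,0,0],[0,0,0,0,0,0,0],[0,0,0,0,0,0,0],[0,0,0,0,0,0,0],[0,0,0,0,0,0,0],[0,0,0,0,0,0,0]]]'

```text
clock: 69.25
tool_pos: [0.6508, -0.1281, 0.0832]
orientation: [0.001, 0.722, 0.692, 0.001]
wrist_force: [0.6, 0.1, -1.4]
opening: 0.0515
grip_force: 63.2
```

```bash
python3 - <<'E'
from h import *
st();print(read_state()['torque'])
E
```

```text
t 69.25 p [ 0.6508 -0.1281  0.0832] z [ 0.0027  0.0008 -1.    ] y [ 0.9991 -0.0424  0.0027] F [ 0.6  0.1 -1.4] open 0.05147291232713773 grip 63.186442852020264 q [ 0.78  0.65 -0.92  1.56  0.54  1.2  -0.28]
[-0.0258 -0.0255  0.0248]
```

send_rows --commands '[[[0,0,0.01,0,0,0,0],[0,0,0.01,0,0,0,0],[0,0,0.01,0,0,0,0],[0,0,0.01,0,0,0,0],[0,0,0.01,0,0,0,0],[0,0,0.005,0,0,0,0],[0,0,0,0,0,0,0],[0,0,0,0,0,0,0],[0,0,0,0,0,0,0],[0,0,0,0,0,0,0]]]'

```text
clock: 70.25
tool_pos: [0.6508, -0.1281, 0.0723]
orientation: [0.001, 0.722, 0.692, 0.001]
wrist_force: [-1.4, 0.3, 1.4]
opening: 0.0511
grip_force: 63.1
```

```bash
python3 - <<'E'
from h import *
st();print(read_state()['torque'])
E
```

```text
t 70.25 p [ 0.6508 -0.1281  0.0723] z [ 0.0026  0.0008 -1.    ] y [ 0.9991 -0.0423  0.0026] F [-1.4  0.3  1.4] open 0.0511401040761817 grip 63.132734298706055 q [ 0.77  0.66 -0.91  1.57  0.55  1.19 -0.29]
[-0.0081  0.312  -0.0479]
```

Contact has begun at the home height (0.0723). I'll press about 1.5 mm more, then let go and rise.

send_rows --commands '[[[0,0,0.004,0,0,0,0],[0,0,0.004,0,0,0,0],[0,0,0,0,0,0,0],[0,0,0,0,0,0,0],[0,0,0,0,0,0,0],[0,0,0,0,0,0,0],[0,0,0,0,0,0,0],[0,0,0,0,0,0,0],[0,0,0,0,0,0,0],[0,0,0,0,0,0,0]]]'

```text
clock: 71.25
tool_pos: [0.6508, -0.1281, 0.0722]
orientation: [0.001, 0.722, 0.692, 0.001]
wrist_force: [-6.8, 0.7, 15.3]
opening: 0.0513
grip_force: 65.0
```

send_rows --commands '[[[0,0,0,0,0,0,0.85],[0,0,0,0,0,0,0.85],[0,0,0,0,0,0,0.85],[0,0,0,0,0,0,0.85],[0,0,0,0,0,0,0.85],[0,0,-0.1,0,0,0,0.85],[0,0,-0.1,0,0,0,0.85],[0,0,-0.1,0,0,0,0.85],[0,0,-0.1,0,0,0,0.85],[0,0,-0.1,0,0,0,0.85]]]'

```text
clock: 72.25
tool_pos: [0.6505, -0.1282, 0.1713]
orientation: [0.001, 0.722, 0.692, 0.001]
wrist_force: [0.5, 0.2, 0.6]
opening: 0.0727
grip_force: 0.0
```

send_rows --commands '[[[0,0,-0.2,0,0,0,1],[0,0,-0.2,0,0,0,1],[0,0,-0.2,0,0,0,1],[0,0,-0.2,0,0,0,1],[0,0,0,0,0,0,1],[0,0,0,0,0,0,1],[0,0,0,0,0,0,1],[0,0,0,0,0,0,1],[0,0,0,0,0,0,1],[0,0,0,0,0,0,1]]]'

```text
clock: 73.25
tool_pos: [0.65, -0.1284, 0.3299]
orientation: [0.0, 0.722, 0.692, 0.001]
wrist_force: [-0.4, -0.3, 0.1]
opening: 0.0851
grip_force: 0.0
```

```bash
python3 - <<'E'
from h import *
st(); rows((.52,-.02,.36),(0,0,-1),(.965,.266,0),6)
E
```

```text
t 73.25 p [ 0.65   -0.1284  0.3299] z [ 0.0016  0.0011 -1.    ] y [ 0.9991 -0.0424  0.0016] F [-0.4 -0.3  0.1] open 0.08507086173963255 grip 0.0 q [ 0.78  0.5  -1.    1.23  0.41  1.62 -0.18]
n 6 row [ 0.0999 -0.1004 -0.0251] [ 0.0002 -0.0001 -0.0346] | tot mm [ 102.8 -134.4  -30.2] deg [  0.1  -0.1 -17.8]
```

send_rows --commands '[[[0.1,-0.1,-0.025,0,0,-0.0346,1],[0.1,-0.1,-0.025,0,0,-0.0346,1],[0.1,-0.1,-0.025,0,0,-0.0346,1],[0.1,-0.1,-0.025,0,0,-0.0346,1],[0.1,-0.1,-0.025,0,0,-0.0346,1],[0.1,-0.1,-0.025,0,0,-0.0346,1],[0,0,0,0,0,0,1],[0,0,0,0,0,0,1],[0,0,0,0,0,0,1],[0,0,0,0,0,0,1]]]'

```text
clock: 74.25
tool_pos: [0.5209, -0.0204, 0.3599]
orientation: [0.0, 0.606, 0.795, 0.001]
wrist_force: [-0.4, 0.8, 0.2]
opening: 0.0853
grip_force: 0.0
```

```bash
python3 - <<'E'
from h import *
st(); s=snap('scene','s30');e=snap('side','e30');w=snap('wrist','w30')
for n,d,roi in (('s',s,(130,130,400,400)),('e',e,(80,90,450,380))):
  print('expected head-top centre px',n,proj(d,(.6505,-.128,.11)).round(1))
  for c,a,r in heels(d,roi,z=.009): print(n,c.round(0),a,np.round(r[0],0),np.round(r[1],0))
for d,n in ((s,'s'),(e,'e')):
    f=d['frame'];hsv=cv2.cvtColor(f,cv2.COLOR_BGR2HSV);p=proj(d,(.6505,-.128,.11));u,v=map(int,p);g=f.max(2)
    for y in range(v-12,v+24): print(y,''.join('@%#*+=-:o '[min(9,int(g[y,x])//20)] for x in range(u-20,u+20)))
E
```

```text
t 74.25 p [ 0.5209 -0.0204  0.3599] z [ 0.0021  0.0019 -1.    ] y [0.9643 0.2648 0.0025] F [-0.4  0.8  0.2] open 0.08531296395264569 grip 0.0 q [ 1.04  0.16 -1.2   1.52  0.15  1.57  0.11]
expected head-top centre px s [283.1 257.3]
s [360. 156.] 185 [652. 469.] [ 68. 124.]
s [290. 220.] 258 [568.  72.] [61. 67.]
s [313. 238.] 953 [671.  35.] [145. 128.]
s [277. 237.] 281 [566.  -8.] [66. 62.]
s [190. 253.] 87 [ 360. -198.] [19. 60.]
s [273. 272.] 1667 [ 643. -117.] [134. 245.]
s [175. 274.] 877 [ 366. -280.] [131. 101.]
s [389. 313.] 1027 [969. -81.] [ 31. 332.]
s [188. 299.] 328 [ 439. -337.] [123.  73.]
s [221. 373.] 220 [ 649. -460.] [71. 39.]
expected head-top centre px e [273.1 166.3]
e [276. 184.] 386 [ 672. -199.] [ 99. 131.]
e [242. 214.] 1167 [691. -32.] [187. 132.]
e [279. 216.] 207 [594. -46.] [63. 47.]
e [265. 234.] 223 [598.  36.] [61. 47.]
e [118. 302.] 287 [779. 370.] [36. 51.]
245 #*#######***##%%@@@%#+-ooooo:*@@@@@@@@@@
246 ##########*******+++-:oooooo:*@@@@@@@@@@
247 ##############*+-ooooooooooo:*@@@@@@@@@@
248 ##############%*-ooooooooooo:*%%%%%@@@@@
249 ######*###
[... 2345 characters left out ...]
o:oooooooo-=====**=:o    
175      -*%%=:o:o:o:oooooooo-=====*%%#*=-oo
176     -*%%#=:::::::::o::ooo-=====*%%%%##**
177 :o:=*%%%#=:::::::o::o:ooo-=====*%%%%%%%%
178 :-*#%%%%#=:::::::o::o::oo-====+#%%%%%%%%
179 -+#%%%%%%+:::::::::::o:oo-===+#%%%%%%%%%
180 *#%%%%%%%#=-:::::::::::o:-===*%%%%%%%%%@
181 %%%%%%%%%%#*+=-::::o:::::-==*#%%%%%%%%%@
182 %%%%%%%%%%%%##*+=-:oo::o:-=*#%%%%%%%%@@@
183 @%%%%%%%%%%%%%%%#*+=-:oo:=*#%%%%%%%%%@@@
184 %@@@%%%%%%%%%%%%%%%#*+=-=+#%%%%%%%%%@@@@
185 =*#%@@@%%%%%%%%%%%%%%%#**#%%%%%%%%%@@@@@
186   o=*#%%@%%%%%%%%%%%%%%%%%%%%%%%%%@%%%@@
187 :ooo o=+*%@@%%%%%%%%%%%%%%%%%%%%%@%*=+#%
188 -::o oo o=+*#%@@%%%%%%%%%%%%%%%%@@#=--=+
189 -:-:::oooo o:=*#%@@@%%%%%%%%%%%%@%+-::-+
```

```bash
python3 -c "
from h import *
print(finish_job())"
```

```text
the job is handed in; nothing more can be done
None
```

I handed the job in: all seven heels are in the tray (two of the poured ones on edge, about 10 mm above the rim), the tin is upright on its pad, and the timer block is fully home and released.

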